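# Make up the amplifier and record-deck repair kits

### The arm

A 6-joint arm with a two-finger parallel gripper is mounted at the origin on the work surface. World frame = base frame: x ahead of the robot, y to its left, z up, the work surface at z = 0. Lengths are in m, angles in rad, forces in N, time in s.
With the tool pointing down it reaches from about 0.35 to 0.775 m from the base axis. Payload 7.3 kg.
Tool frame: the origin (TCP) lies at the very end of the fingers, on their centre line; the grasp point (between the pads) lies 19 mm behind it (robot.tcp_to_grasp is the distance from the TCP to the grasp point, in m); z points along the fingers, y is the direction in which the jaws open and shut (so a half turn about z gives the same grasp; the last joint's range is limited). The gripper opens to 92 mm and grips with 3 to 60 N. Pads are 19 mm wide; open, the fingers measure 130 mm over their backs; the gripper's body (75 mm by 190 mm) begins 47 mm behind the grasp point.
Start: joints at [-1.492, 0.342, 1.524, -0, 1.275, -0.146], TCP at [0.117, -0.512, 0.227] pointing down, gripper open.
Joint ranges: [-2.53, 2.53], [-0.77, 2.02], [0.04, 2.7], [-1, 4.14], [0.28, 2.66], [-3.11, 3.11]. Speed limits (rad/s): [2.57, 2.57, 3.14, 3.14, 3.14, 3.14].

### API

Orientations are given as [roll, pitch, yaw] about the fixed x, y, z axes, in that order (R = Rz(yaw) Ry(pitch) Rx(roll)).
In Python, from cell import robot gives the robot as it stands.
- The arm moves only by the tool arm_command, never from a script. Its argument "motion" is a list that holds one entry, the list of rows, each a list of 7 numbers: the turn, a rotation vector about the tool's x, y, z in units of 90 degrees (1.0 is 90 degrees), then the shift along the tool's x, y, z in units of 30 cm (1.0 is 30 cm), then the opening, from -1 (shut) to 1 (fully open). In form: [[[wx, wy, wz, tx, ty, tz, grip], ...]]. A call has 1 to 8 rows; each row is the pose to reach, as a shift and turn from the pose commanded when the call began, along the tool's axes at that moment; what a row does not reach only later rows make up. A row lasts 1/10 s, in which the tool goes at most 50 mm and 8.59 degrees, less where a joint would pass 70% of its speed; a pose out of reach is approached as far as the arm can. A call with a number of a shift or a turn outside -1 to 1 is refused whole. A call with a gripper value outside its range is refused whole. The fingers move at their own pace and stop on an object; "grip_force" is the grip in N (left out, the last holds). Time passes only in rows, so rows that repeat a pose let the fingers close. It gives the time, the measured TCP pose, the force and the opening at its end, in the units of the state.
- robot.observe(): the state, without advancing time (a new reading comes with each control period).
- robot.read_camera(name): name is "side" or "top" or "wrist"; returns a dict with "image" (420x560x3 uint8, red, green, blue), "z_map" (420x560 float32, m along the optical axis (not along the pixel's ray), 0 where there is no reading), "fov_y" (degrees; the focal length in pixels is half the picture's height over the tangent of half this angle, whatever the lens; pixels are square), "cx", "cy" (the principal point, pixels), "k1" (the pictures are not rectified: a ray, as slopes to the right and down, at radius r is drawn at 1 + k1 r^2 times it, then the intrinsics apply), "cam_to_world" (4x4, takes a point from camera to world coordinates). Camera axes: x right, y down, z forward; pixel columns grow to the right and rows downward; lengths in m; the calibration is good to about 2 mm. A picture is of the moment at which its call begins.
- robot.hand_in(): hands the job in, once; it reports no verdict.
The state is a dict: "time": time; "qpos": joint angles; "qvel": joint speeds; "joint_efforts": joint torques, N m; "tool_pos": TCP position; "tool_rot": TCP orientation; "contact_force": force on the tool from outside, world axes, zero at the start; "torque": the same for the moment, N m; "opening": finger opening in m.
Only numpy, scipy, OpenCV 4.12 (cv2) and the standard library are available. Lean on these libraries where they do the work, as an engineer would, in place of code of your own. Each camera call takes 0.05 s, during which the arm holds its last target.

### The job

Make up the parts kits for two repairs, one part to a compartment, each standing upright and flat on the tray floor. The three-compartment tray is the amplifier job: the mains transformer goes in its one large compartment, and the larger of the two capacitors and the aluminium knob in the two small ones, whichever way round; the two-compartment tray is the record-deck job: the idler wheel goes in its larger compartment and the brass pulley in the smaller. Leave the small capacitor, the amber jar and the flat tin standing where they are.

Things in the scene. Friction and masses are not known exactly. Their poses are not given: they have to be found in the camera images.
- amp_tray: Shallow grey plastic tray with three compartments, fixed to the bench (it cannot be pushed). 190 mm along its x, 140 mm along its y; walls and dividers 4 mm thick, their tops 10 mm above the bench; floor 3 mm thick. Origin: centre of its underside; x, y along its sides, z up. One large compartment, 89 x 132 mm, centred at (-46.5, 0) mm; two equal small ones, each 89 mm (x) by 64 mm (y), centred at (46.5, 34) and (46.5, -34) mm.
- deck_tray: Shallow grey plastic tray with two compartments, fixed to the bench (it cannot be pushed). 150 mm along its x, 92 mm along its y; walls and divider 4 mm thick, their tops 10 mm above the bench; floor 3 mm thick. Origin: centre of its underside; x, y along its sides, z up. Larger compartment 84 x 84 mm, centred at (-29, 0) mm; smaller one 54 mm (x) by 84 mm (y), centred at (44, 0) mm.
- transformer: Mains transformer: dark laminated steel core 50 mm (x) by 30 mm (y), 48 mm high in all, with flat end faces at x = +-25 mm, full height; a copper coil bulges from both long sides to y = +-21 mm between 7 and 39 mm above its underside. 0.3 to 0.52 kg. Origin: centre of its underside; z up.
- big_capacitor: The larger of two can capacitors: plain black upright cylinder, diameter 35 mm, 50 mm high, silver top with two brass terminals 5 mm high (seen only). About 70 g. Origin: centre of its underside; z up.
- small_capacitor: The smaller of two can capacitors, same look: black upright cylinder, diameter 22 mm, 36 mm high plus terminals 5 mm. Not wanted for either kit; stays where it is. Origin: centre of its underside; z up.
- knob: Aluminium control knob standing on its skirt: black skirt of diameter 38 mm, 5 mm high, above it a plain bare-metal cylinder of diameter 32 mm up to 28 mm, a short black pointer line on top. 50 g. Origin: centre of its underside; z up.
- idler: Idler wheel lying flat: black rubber disc, diameter 60 mm, 10 mm thick, with a silver face and a plain steel hub of diameter 18 mm standing up from its middle to 36 mm above the underside. About 90 g. Origin: centre of its underside; z up.
- pulley: Brass stepped motor pulley standing upright: foot flange diameter 28 mm, 6 mm high, then diameter 22 mm up to 28 mm, then diameter 14 mm up to 38 mm. 60 g. Origin: centre of its underside; z up.
- jar: Bystander: small capped amber glass jar, diameter 36 mm, 55 mm high; stays where it is. Origin: centre of its underside; z up.
- tin: Bystander: flat round lidded steel tin, diameter 54 mm, 22.5 mm high; stays where it is. Origin: centre of its underside; z up.

How it is judged:
By the outcome, as a careful person would: the job done as asked, in the order asked, and still so for the second after the job is handed in, with the robot touching nothing.
It also fails if it takes over 115 s, if anything falls off the work surface, if the arm or the gripper's body presses on something with over 40 N, if the wrist force passes 120 N, or if a joint passes its speed limit or range.

## Working session

There is one attempt and no reset: what is moved stays moved. The work goes in short steps, Python scripts to look and compute and a tool call to move; the robot and the scene stay as the last step left them, time stands still between calls to the robot, and variables do not carry over. Pictures are saved under pics/ and viewed, and the job is handed in when it is done.

Besides the shell and the picture viewer there is one more tool, called after "Emit:" as name(argument=value, ...) on one line, values as JSON. arm_command: Moves the arm, as the interface text tells. Its arguments: {"type":"object","properties":{"motion":{"type":"array"},"grip_force":{"type":"number"}},"required":["motion"]}

```bash
ls; mkdir -p pics; cat > h.py <<'E'
import numpy as np, cv2
from cell import robot
def cam(name,save=None):
    c=robot.read_camera(name)
    if save: cv2.imwrite('pics/'+save+'.png',c['image'][:,:,::-1])
    return c
def ray(c,u,v):
    H,W=c['image'].shape[:2]
    f=H/2/np.tan(np.radians(c['fov_y'])/2)
    xd,yd=(u-c['cx'])/f,(v-c['cy'])/f
    x,y=xd,yd
    for _ in range(30):
        s=1+c['k1']*(x*x+y*y); x,y=xd/s,yd/s
    return np.array([x,y,1.])
def at_z(c,u,v,z):
    T=c['cam_to_world']; d=T[:3,:3]@ray(c,u,v); o=T[:3,3]
    return o+d*(z-o[2])/d[2]
def depth(c,u,v):
    T=c['cam_to_world']; r=ray(c,u,v)
    return T[:3,:3]@(r*c['z_map'][int(round(v)),int(round(u))])+T[:3,3]
E
python3 - <<'E'
from h import *
import pickle
for n in ['top','side','wrist']:
    c=cam(n,n+'0'); pickle.dump(c,open(n+'0.pkl','wb'))
    print(n,c['fov_y'],c['cx'],c['cy'],c['k1'],c['cam_to_world'].round(3).tolist())
print(robot.observe())
E
```

```text
pics
top 49.0984620256466 282.25765321567826 212.57416309326996 -0.08456388803391347 [[0.016, -0.979, 0.201, 0.329], [-1.0, -0.016, -0.001, -0.011], [0.005, -0.201, -0.98, 1.144], [0.0, 0.0, 0.0, 1.0]]
side 46.77478779231195 284.06098054750714 209.3469145478291 -0.04091678106813855 [[-0.973, -0.16, 0.167, 0.389], [-0.231, 0.611, -0.757, 0.688], [0.018, -0.775, -0.632, 0.613], [0.0, 0.0, 0.0, 1.0]]
wrist 62.759835461259854 278.18845040283395 211.88510324438755 -0.06570905155270351 [[0.223, -0.927, -0.301, 0.2], [-0.975, -0.213, -0.066, -0.492], [-0.003, 0.309, -0.951, 0.383], [0.0, 0.0, 0.0, 1.0]]
{'time': 0.15, 'qpos': array([-1.49199937e+00,  3.42526185e-01,  1.52473647e+00, -2.09069563e-05,
        1.27541598e+00, -1.46014400e-01]), 'qvel': array([-0.00070122, -0.00211807, -0.00445418,  0.0014147 , -0.00084387,
        0.00021503]), 'joint_efforts': array([ 3.80959202e-03, -4.31467509e+01, -2.44355249e+01,  7.18745892e-02,
        5.37366746e-02, -9.10883819e-05]), 'tool_pos': array([ 0.11701983, -0.51150185,  0.2262449 ]), 'tool_rot': array([-3.14051532e+00, -1.38224195e-04,  2.24817383e-01]), 'contact_force': array([-0.04051008, -0.15228221,  0.11812716]), 'torque': array([ 0.02876239,  0.03861262, -0.00672773]), 'opening': 0.09156650822720426}
```

View pics/top0.png

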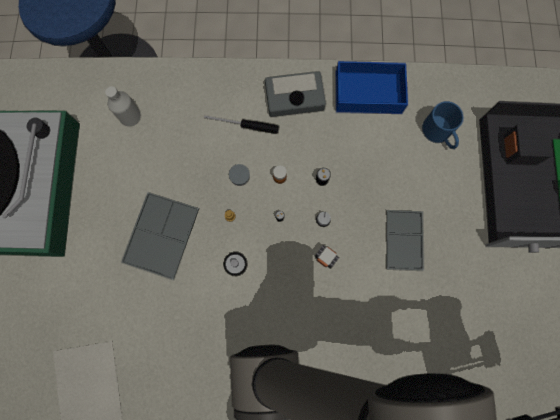

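View pics/side0.png

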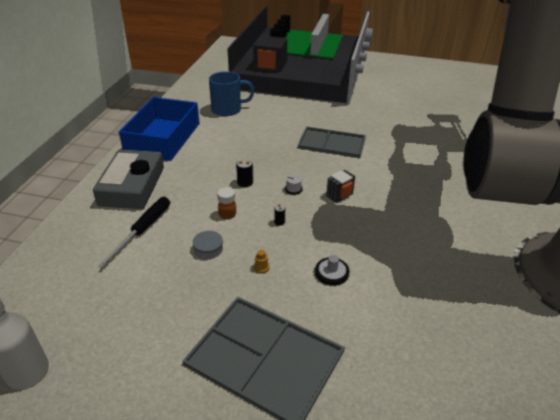

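View pics/wrist0.png

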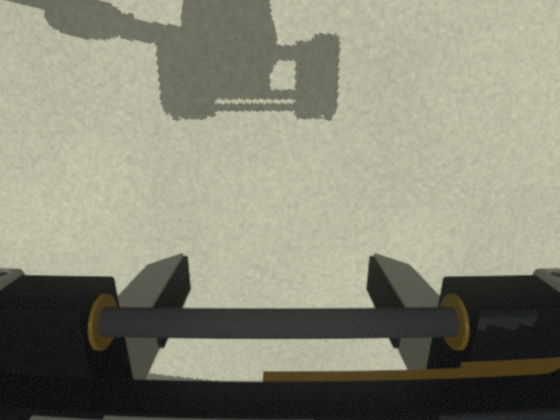

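The top view shows the amp tray at (160,235), the deck tray at (405,240), and a 3x3 grid of parts at u 230–325, v 175–263. I'll enlarge crops.

```bash
python3 - <<'E'
import cv2,numpy as np
a=cv2.imread('pics/top0.png')
c=a[150:285,205:345]; cv2.imwrite('pics/topA.png',cv2.resize(c,None,fx=5,fy=4.44*5/4.44*0+4.4,interpolation=cv2.INTER_CUBIC)) if 0 else cv2.imwrite('pics/topA.png',cv2.resize(c,None,fx=4.4,fy=4.4,interpolation=cv2.INTER_CUBIC))
c=a[185:285,115:205]; cv2.imwrite('pics/topB.png',cv2.resize(c,None,fx=6,fy=6,interpolation=cv2.INTER_CUBIC))
c=a[200:280,375:435]; cv2.imwrite('pics/topC.png',cv2.resize(c,None,fx=7,fy=7,interpolation=cv2.INTER_CUBIC))
s=cv2.imread('pics/side0.png')
c=s[120:290,180:370]; cv2.imwrite('pics/sideA.png',cv2.resize(c,None,fx=3.5,fy=3.5,interpolation=cv2.INTER_CUBIC))
E
```

```text
(no output)
```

View pics/topA.png

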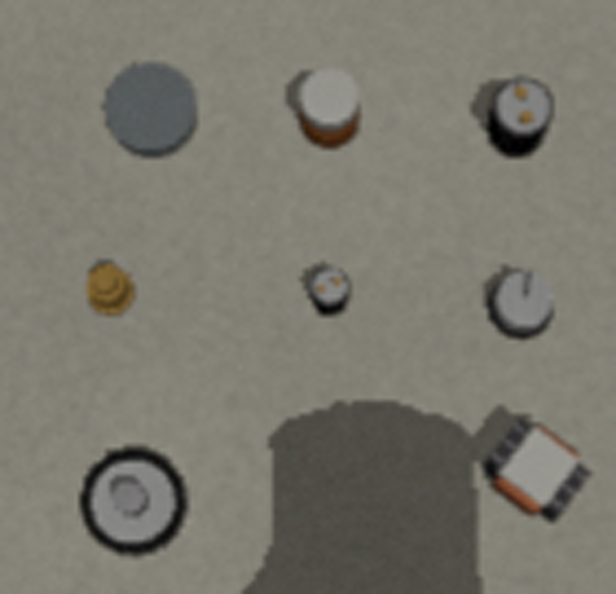

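View pics/topB.png

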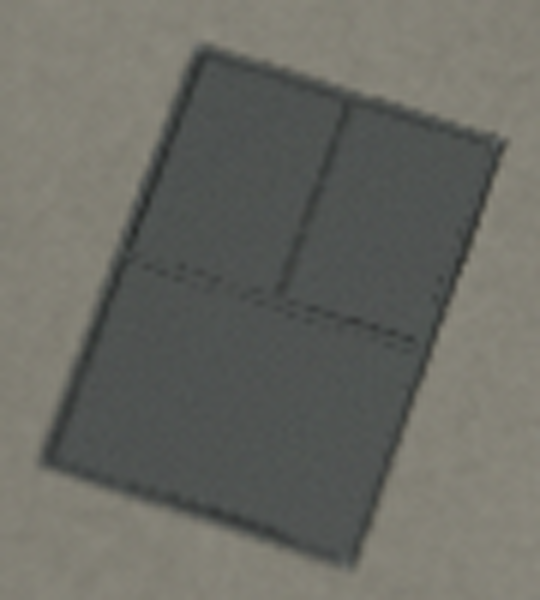

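View pics/topC.png

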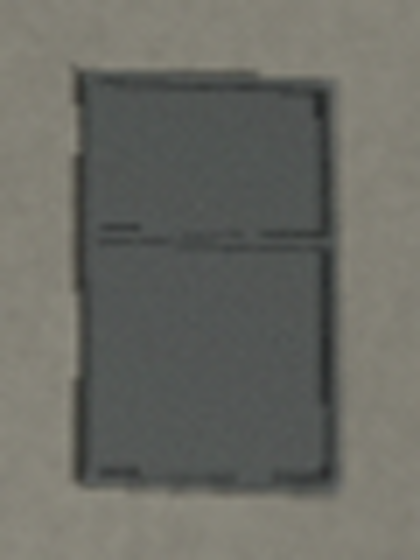

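View pics/sideA.png

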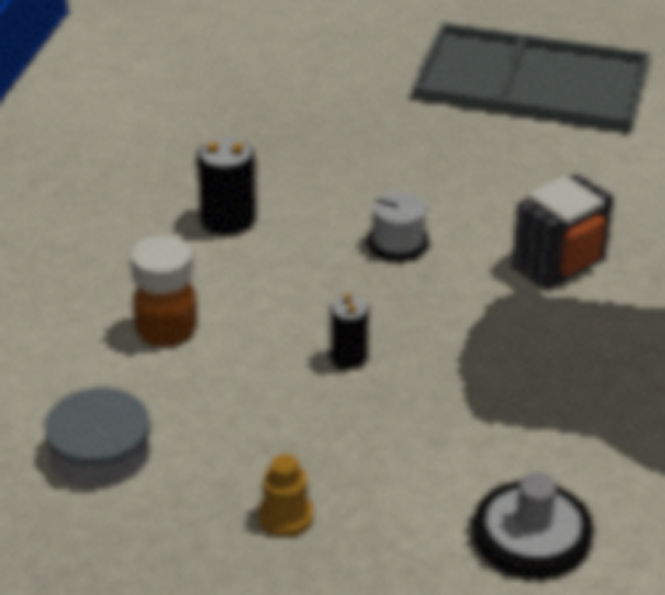

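```bash
cat > tri.py <<'E'
from h import *
import pickle
def tri(c1,p1,c2,p2):
    A=np.zeros((3,3));b=np.zeros(3);L=[]
    for c,p in((c1,p1),(c2,p2)):
        d=c['cam_to_world'][:3,:3]@ray(c,*p);d/=np.linalg.norm(d);o=c['cam_to_world'][:3,3]
        M=np.eye(3)-np.outer(d,d);A+=M;b+=M@o;L.append((o,d,M))
    x=np.linalg.solve(A,b); return x,[np.linalg.norm(M@(x-o)) for o,d,M in L]
E
python3 - <<'E'
from tri import *
t=pickle.load(open('top0.pkl','rb'));s=pickle.load(open('side0.pkl','rb'))
A=lambda u,v:(205+u/4.4-.5+.11,150+v/4.4-.4)
S=lambda u,v:(180+u/3.5-.36,120+v/3.5-.36)
hs=dict(cap=.05,knob=.028,trafo=.048,pulley=.038,idler=.036,jar=.055,scap=.036,tin=.0225)
P=dict(cap=((522,106),(226,155)),knob=((522,297),(399,209)),trafo=((540,465),(568,198)),pulley=((109,284),(286,464)),idler=((123,491),(536,485)),jar=((329,97),(162,250)),scap=((329,286),(349,307)),tin=((150,108),(98,422)))
for k,(a,b) in P.items():
    x,e=tri(t,A(*a),s,S(*b))
    print(k,'tri',x.round(4),'res',round(max(e),4),'top@h',at_z(t,*A(*a),hs[k])[:2].round(4),'side@h',at_z(s,*S(*b),hs[k])[:2].round(4),'topdepth',depth(t,*A(*a)).round(4), 'sd',depth(s,*S(*b)).round(4))
print('idler rim',at_z(t,*A(133,500),.01))
B=lambda u,v:(115+u/6-.42,185+v/6-.42); C=lambda u,v:(375+u/7-.43,200+v/7-.43)
am=[B(*p) for p in((200,48),(503,143),(350,565),(45,462))]
de=[C(*p) for p in((80,72),(335,82),(335,488),(80,485))]
ams=[(238,301),(343,350),(295,418),(187,357)]
des=[S(*p) for p in((443,25),(648,53),(632,130),(412,98))]
for n,q,c in(('amp top',am,t),('deck top',de,t),('amp side',ams,s),('deck side',des,s)):
    X=np.array([at_z(c,*p,.01)[:2] for p in q])
    print(n,X.round(4).tolist(),'c',X.mean(0).round(4),'edges',np.linalg.norm(np.roll(X,-1,0)-X,axis=1).round(4),[np.degrees(np.arctan2(*(X[(i+1)%4]-X[i])[::-1])).round(1) for i in range(4)])
print([tri(t,am[i],s,ams[j])[0].round(4) for i,j in()])
E
```

```text
cap tri [ 0.6532 -0.113   0.0492] res 0.0007 top@h [ 0.6537 -0.1128] side@h [ 0.6521 -0.1116] topdepth [ 0.6524 -0.1124  0.0546] sd [ 0.6514 -0.1096  0.0514]
knob tri [ 0.5478 -0.1146  0.028 ] res 0.0007 top@h [ 0.5485 -0.1146] side@h [ 0.5471 -0.1144] topdepth [ 0.5484 -0.1145  0.0286] sd [ 0.5467 -0.1125  0.0294]
trafo tri [ 0.4506 -0.1223  0.0483] res 0.0011 top@h [ 0.4517 -0.1224] side@h [ 0.4496 -0.1227] topdepth [ 0.4518 -0.1224  0.0475] sd [ 0.4496 -0.1223  0.0482]
pulley tri [0.5515 0.1172 0.0356] res 0.0009 top@h [0.5501 0.1168] side@h [0.5517 0.1194] topdepth [0.5506 0.1171 0.0355] sd [0.5515 0.1203 0.0389]
idler tri [0.4334 0.1046 0.0392] res 0.0013 top@h [0.435 0.105] side@h [0.4323 0.1015] topdepth [0.435  0.105  0.0359] sd [0.4323 0.1013 0.0358]
jar tri [ 0.655  -0.0042  0.0574] res 0.0001 top@h [ 0.6556 -0.0042] side@h [ 0.6563 -0.0072] topdepth [ 0.6552 -0.0042  0.0563] sd [ 0.6555 -0.0052  0.0566]
scap tri [ 0.5511 -0.006   0.0376] res 0.0 top@h [ 0.5514 -0.0059] side@h [ 0.5515 -0.0079] topdepth [ 0.5511 -0.006   0.0377] sd [ 0.5512 -0.0063  0.0373]
tin tri [0.6568 
[... 333 characters left out ...]
float64(163.1), np.float64(73.2), np.float64(-16.4)]
deck top [[0.5734, -0.2757], [0.5713, -0.3693], [0.4242, -0.363], [0.4243, -0.2716]] c [ 0.4983 -0.3199] edges [0.0936 0.1473 0.0914 0.1492] [np.float64(-91.3), np.float64(177.5), np.float64(89.9), np.float64(-1.6)]
amp side [[0.5662, 0.2084], [0.3902, 0.259], [0.4361, 0.3772], [0.6058, 0.3254]] c [0.4996 0.2925] edges [0.1831 0.1268 0.1775 0.1235] [np.float64(164.0), np.float64(68.8), np.float64(-17.0), np.float64(-108.7)]
deck side [[0.5701, -0.3667], [0.4239, -0.3662], [0.4238, -0.2644], [0.571, -0.2653]] c [ 0.4972 -0.3156] edges [0.1462 0.1017 0.1471 0.1014] [np.float64(179.8), np.float64(90.0), np.float64(-0.3), np.float64(-90.5)]
[]
```

The top and side cameras agree to within 2–3 mm. I'll move over the transformer first and look with the wrist camera.

Emit:
arm_command(motion=[[[0,0,0.28,0.69,-0.51,0.1,1],[0,0,0.28,0.69,-0.51,0.1,1],[0,0,0.28,0.69,-0.51,0.1,1],[0,0,0.28,0.69,-0.51,0.1,1],[0,0,0.28,0.69,-0.51,0.1,1],[0,0,0.28,0.69,-0.51,0.1,1]]])

```text
time: 0.75
tool_pos: [0.2862, -0.3128, 0.1961]
tool_rot: [-3.139, 0.001, -0.212]
contact_force: [-0.0, -0.5, 0.4]
opening: 0.092
```

```bash
cat > plan.py <<'E'
import sys
from h import *
from scipy.spatial.transform import Rotation as R
# usage: plan.py x y z yawdeg
def plan(x,y,z,yaw):
    o=robot.observe(); p=np.array(o['tool_pos']); r=R.from_euler('xyz',o['tool_rot'])
    tgt=R.from_euler('xyz',[np.pi,0,np.radians(yaw)])
    w=(r.inv()*tgt).as_rotvec()/(np.pi/2); d=r.inv().apply(np.array([x,y,z])-p)
    print('t',round(o['time'],2),'pos',p.round(4),'rot',np.degrees(o['tool_rot']).round(2),'open',round(o['opening'],4),'F',np.round(o['contact_force'],2))
    print('  turn',w.round(3),'shift',(d/.3).round(4),'rows~',np.ceil(max(np.linalg.norm(d)/.05,np.linalg.norm(w)*90/8.59)))
if __name__=='__main__': plan(*map(float,sys.argv[1:5]))
E
python3 plan.py 0.4506 -0.1225 0.2 -37
```

```text
t 0.75 pos [ 0.2862 -0.3128  0.1961] rot [-1.7988e+02  4.0000e-02 -1.2140e+01] open 0.092 F [-0.04 -0.47  0.39]
  turn [-0.001  0.001  0.276] shift [ 0.4022 -0.7353 -0.0117] rows~ 6.0
```

Emit:
arm_command(motion=[[[0,0,0.276,0.402,-0.735,0,1],[0,0,0.276,0.402,-0.735,0,1],[0,0,0.276,0.402,-0.735,0,1],[0,0,0.276,0.402,-0.735,0,1],[0,0,0.276,0.402,-0.735,0,1],[0,0,0.276,0.402,-0.735,0,1],[0,0,0.276,0.402,-0.735,0,1]]])

```text
time: 1.45
tool_pos: [0.4512, -0.1242, 0.1964]
tool_rot: [-3.141, 0.0, -0.644]
contact_force: [0.2, -0.0, -0.9]
opening: 0.0917
```

```bash
cat > look.py <<'E'
import sys,pickle
from h import *
n=sys.argv[1]; c=cam('wrist',n); pickle.dump(c,open(n+'.pkl','wb'))
cv2.imwrite('pics/'+n+'x.png',cv2.resize(c['image'][:,:,::-1],(800,600),interpolation=cv2.INTER_CUBIC))
E
python3 look.py w1; python3 plan.py 0.4506 -0.1225 0.2 -37
```

```text
t 1.5 pos [ 0.4501 -0.1255  0.1964] rot [ 1.7998e+02  3.0000e-02 -3.6960e+01] open 0.0922 F [-0.85  0.39 -0.01]
  turn [0. 0. 0.] shift [-0.0047 -0.0091 -0.0122] rows~ 1.0
```

View pics/w1x.png

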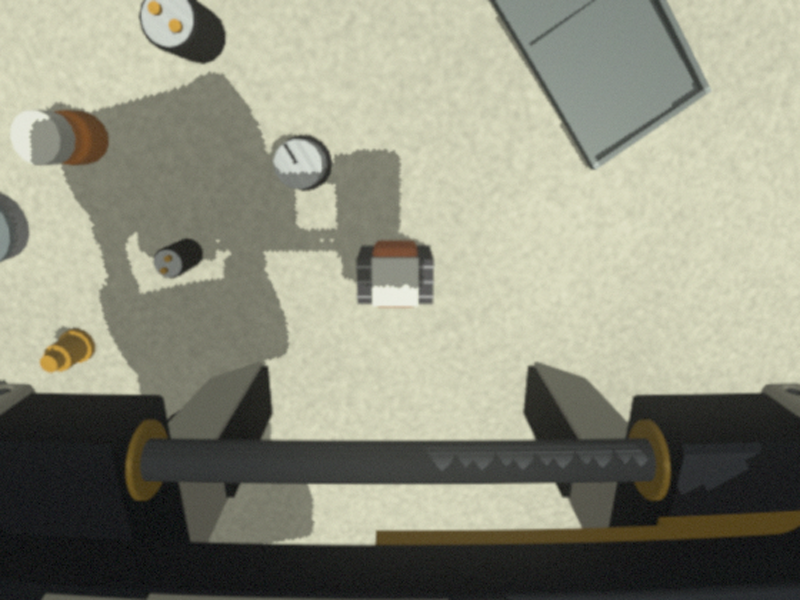

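The wrist view at 800x600 shows the transformer core top spanning u 358–433 and v about 261–306. It is square to the jaws, with copper on the far side.

```bash
python3 - <<'E'
from tri import *
w=pickle.load(open('w1.pkl','rb'));t=pickle.load(open('top0.pkl','rb'));s=pickle.load(open('side0.pkl','rb'))
im=cv2.imread('pics/w1.png')[155:225,235:320]; cv2.imwrite('pics/w1c.png',cv2.resize(im,None,fx=8,fy=8,interpolation=cv2.INTER_CUBIC))
q=lambda u,v:(u*.7-.15,v*.7-.15)
A=lambda u,v:(205+u/4.4-.4,150+v/4.4-.4)
print(at_z(w,*q(395.5,283),.048),tri(w,q(395.5,283),t,A(540,465)), depth(w,*q(395.5,290)))
print('knob',at_z(w,*q(303,161),.028),tri(w,q(303,161),t,A(522,297)))
print('cap',at_z(w,*q(167,22),.05),tri(w,q(167,22),t,A(522,106)))
for p in((370,303),(422,303)): print(at_z(w,*q(*p),.048))
E
```

```text
[ 0.45184795 -0.12116453  0.048     ] (array([ 0.45185779, -0.12182014,  0.04951235]), [np.float64(0.0005105837719504799), np.float64(0.0005105837719503234)]) [ 0.44769241 -0.11802455  0.04628246]
knob [ 0.54777411 -0.11915252  0.028     ] (array([ 0.55013595, -0.11628722,  0.01400508]), [np.float64(0.001234729077515715), np.float64(0.001234729077515958)])
cap [ 0.65242658 -0.11056101  0.05      ] (array([ 0.65134961, -0.11191048,  0.05476056]), [np.float64(0.0010186517223468778), np.float64(0.0010186517223467876)])
[ 0.45101532 -0.09971697  0.048     ]
[ 0.43066015 -0.1268438   0.048     ]
```

View pics/w1c.png

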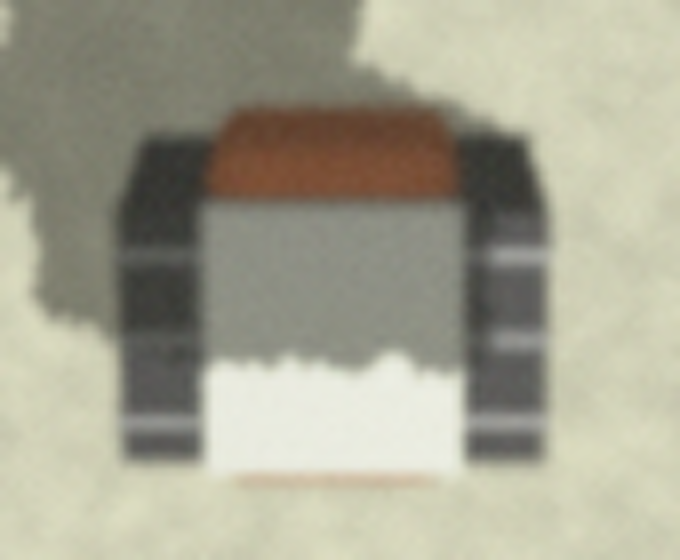

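```bash
python3 plan.py 0.4525 -0.1222 0.012 -37
```

```text
t 1.5 pos [ 0.4501 -0.1255  0.1964] rot [ 1.7998e+02  3.0000e-02 -3.6960e+01] open 0.0922 F [-0.85  0.39 -0.01]
  turn [0. 0. 0.] shift [ 2.000e-04 -1.400e-02  6.145e-01] rows~ 4.0
```

Emit:
arm_command(motion=[[[0,0,0,0,-0.014,0.3,1],[0,0,0,0,-0.014,0.45,1],[0,0,0,0,-0.014,0.55,1],[0,0,0,0,-0.014,0.613,1],[0,0,0,0,-0.014,0.613,1],[0,0,0,0,-0.014,0.613,1]]])

```text
time: 2.1
tool_pos: [0.4518, -0.1243, 0.0132]
tool_rot: [3.141, 0.001, -0.65]
contact_force: [-0.3, -0.2, 0.4]
opening: 0.092
```

Emit:
arm_command(motion=[[[0,0,0,0,0,0,-0.2],[0,0,0,0,0,0,-0.2],[0,0,0,0,0,0,-0.2],[0,0,0,0,0,0,-0.2],[0,0,0,0,0,0,-0.2],[0,0,0,0,0,0,-0.2],[0,0,0,0,0,0,-0.2]]], grip_force=40)

```text
time: 2.8
tool_pos: [0.4524, -0.1235, 0.0131]
tool_rot: [-3.141, -0.001, -0.648]
contact_force: [-0.5, 1.0, 3.3]
opening: 0.0498
```

Emit:
arm_command(motion=[[[0,0,0,0,0,-0.1,-0.2],[0,0,0,0,0,-0.25,-0.2],[0,0,0,0,0,-0.4,-0.2],[0,0,0,0,0,-0.5,-0.2],[0,0,0,0,0,-0.5,-0.2]]])

```text
time: 3.3
tool_pos: [0.4541, -0.1243, 0.1663]
tool_rot: [-3.14, -0.008, -0.648]
contact_force: [0.3, -1.0, -3.0]
opening: 0.0498
```

```bash
python3 plan.py 0.4540 0.091 0.163 -27;python3 plan.py 0.4555 0.3054 0.163 -16.7
```

```text
t 3.3 pos [ 0.4541 -0.1243  0.1663] rot [-179.91   -0.43  -37.15] open 0.0498 F [ 0.32 -1.01 -3.  ]
  turn [-0.001 -0.005 -0.113] shift [-0.4337 -0.572   0.0086] rows~ 5.0
t 3.3 pos [ 0.4541 -0.1243  0.1663] rot [-179.91   -0.43  -37.15] open 0.0498 F [ 0.32 -1.01 -3.  ]
  turn [-0.    -0.005 -0.227] shift [-0.8613 -1.1446  0.0063] rows~ 9.0
```

Emit:
arm_command(motion=[[[0,0,-0.11,-0.434,-0.572,0,-0.2],[0,0,-0.11,-0.434,-0.572,0,-0.2],[0,0,-0.11,-0.434,-0.572,0,-0.2],[0,0,-0.11,-0.434,-0.572,0,-0.2],[0,0,-0.11,-0.434,-0.572,0,-0.2]]])

```text
time: 3.8
tool_pos: [0.4501, 0.0958, 0.1607]
tool_rot: [3.141, 0.004, -0.472]
contact_force: [1.0, -1.2, -2.8]
opening: 0.0497
```

```bash
python3 plan.py 0.4555 0.3054 0.163 -16.7
```

```text
t 3.8 pos [0.4501 0.0958 0.1607] rot [179.94   0.23 -27.06] open 0.0497 F [ 1.03 -1.17 -2.76]
  turn [ 0.     0.003 -0.115] shift [-0.3018 -0.6305 -0.007 ] rows~ 5.0
```

Emit:
arm_command(motion=[[[0,0,-0.115,-0.302,-0.63,0,-0.2],[0,0,-0.115,-0.302,-0.63,0,-0.2],[0,0,-0.115,-0.302,-0.63,0,-0.2],[0,0,-0.115,-0.302,-0.63,0,-0.2],[0,0,-0.115,-0.302,-0.63,0,-0.2],[0,0,-0.115,-0.302,-0.63,0,-0.2],[0,0,-0.115,-0.302,-0.63,0,-0.2]]])

```text
time: 4.5
tool_pos: [0.4572, 0.3002, 0.1611]
tool_rot: [3.139, 0.002, -0.295]
contact_force: [0.6, -0.3, -2.9]
opening: 0.0502
```

```bash
python3 look.py w2; python3 plan.py 0.4555 0.3054 0.016 -16.7
```

```text
t 4.55 pos [0.4576 0.2999 0.1616] rot [ 1.7987e+02  9.0000e-02 -1.6970e+01] open 0.0499 F [-0.61  0.71 -2.64]
  turn [ 0.001  0.001 -0.003] shift [-0.0112 -0.0167  0.4853] rows~ 3.0
```

View pics/w2x.png

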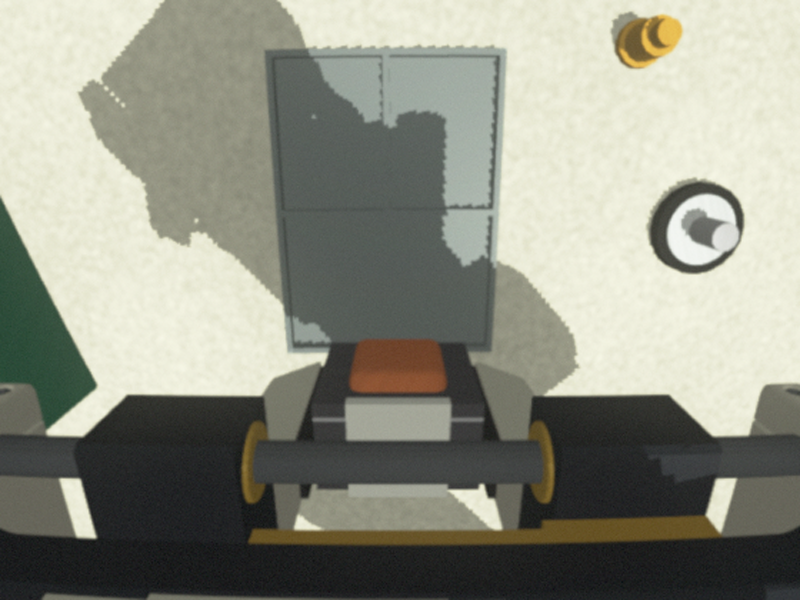

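The tray's outer corners are at about (267,50), (505,50), (491,350) and (289,351). It is square to the tool and the transformer is upright in the jaws.

```bash
python3 - <<'E'
from tri import *
w=pickle.load(open('w2.pkl','rb'));t=pickle.load(open('top0.pkl','rb'))
q=lambda p:(p[0]*.7-.15,p[1]*.7-.15)
P=[(267,50),(505,49),(491,350),(289,351)]
X=np.array([at_z(w,*q(p),.01)[:2] for p in P]);print(X.round(4),X.mean(0),np.linalg.norm(np.roll(X,-1,0)-X,axis=1),[np.degrees(np.arctan2(*(X[(i+1)%4]-X[i])[::-1])).round(1) for i in range(4)])
B=lambda u,v:(115+u/6-.42,185+v/6-.42)
for p,b in zip(P,((200,48),(503,143),(350,565),(45,462))): print('tri',tri(w,q(p),t,B(*b))[0].round(4))
print('idler hub',at_z(w,*q((726,237)),.036),'rim',at_z(w,*q((697,227)),.01),'pulley',at_z(w,*q((664,33)),.038))
E
```

```text
[[0.6106 0.3327]
 [0.5713 0.202 ]
 [0.3918 0.2544]
 [0.4312 0.3863]] [0.50122095 0.29386775] [0.13653636 0.18698937 0.13769913 0.18725136] [np.float64(-106.7), np.float64(163.7), np.float64(73.4), np.float64(-16.6)]
tri [ 0.6129  0.3354 -0.004 ]
tri [0.5714 0.2003 0.0024]
tri [0.3913 0.2539 0.0085]
tri [0.431  0.3852 0.0091]
idler hub [0.4333083  0.10369775 0.036     ] rim [0.43566926 0.10614292 0.01      ] pulley [0.55359815 0.12527035 0.038     ]
```

Emit:
arm_command(motion=[[[0,0,-0.004,-0.01,-0.019,0.16,-0.2],[0,0,-0.004,-0.01,-0.019,0.3,-0.2],[0,0,-0.004,-0.01,-0.019,0.4,-0.2],[0,0,-0.004,-0.01,-0.019,0.45,-0.2],[0,0,-0.004,-0.01,-0.019,0.475,-0.2],[0,0,-0.004,-0.01,-0.019,0.48,-0.2],[0,0,-0.004,-0.01,-0.019,0.48,-0.2]]])

```text
time: 5.25
tool_pos: [0.4576, 0.3073, 0.0195]
tool_rot: [-3.141, -0.001, -0.29]
contact_force: [0.3, -0.3, -3.2]
opening: 0.0499
```

Emit:
arm_command(motion=[[[0,0,0,-0.004,0,0.005,-0.2],[0,0,0,-0.004,0,0.01,-0.2],[0,0,0,-0.004,0,0.01,-0.2]]])

```text
time: 5.55
tool_pos: [0.4558, 0.3082, 0.0161]
tool_rot: [-3.141, -0.001, -0.289]
contact_force: [-0.6, 0.0, -3.5]
opening: 0.0495
```

Emit:
arm_command(motion=[[[0,0,0,0,0,0.004,-0.2],[0,0,0,0,0,0.004,-0.2]]])

```text
time: 5.75
tool_pos: [0.4558, 0.3082, 0.0161]
tool_rot: [-3.141, -0.001, -0.289]
contact_force: [-3.3, -2.1, 8.4]
opening: 0.0497
```

Contact at z = 0.0161, as expected. I'll release and go up.

Emit:
arm_command(motion=[[[0,0,0,0,0,-0.002,0.6],[0,0,0,0,0,-0.002,0.6],[0,0,0,0,0,-0.002,0.6],[0,0,0,0,0,-0.02,0.6],[0,0,0,0,0,-0.15,0.6],[0,0,0,0,0,-0.3,0.6],[0,0,0,0,0,-0.45,0.6],[0,0,0,0,0,-0.5,0.8]]])

```text
time: 6.55
tool_pos: [0.4577, 0.3091, 0.1699]
tool_rot: [-3.136, -0.006, -0.289]
contact_force: [0.2, 0.1, -0.7]
opening: 0.0779
```

```bash
python3 - <<'E'
from h import *
cam('side','s2')
E
python3 plan.py 0.553 0.095 0.17 -30
```

```text
t 6.6 pos [0.458  0.3093 0.1705] rot [-179.63   -0.4   -16.54] open 0.0807 F [1.02 0.53 2.35]
  turn [-0.005 -0.004  0.15 ] shift [0.5071 0.5946 0.0014] rows~ 5.0
```

View pics/s2.png

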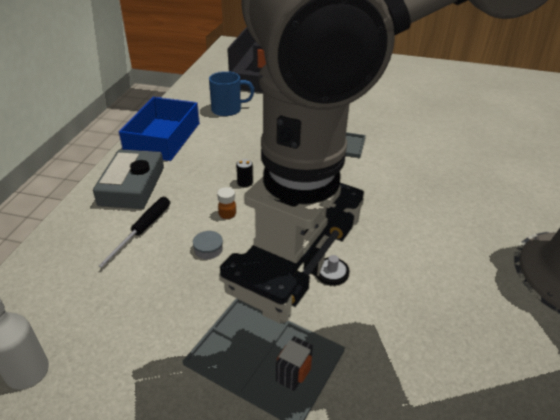

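The transformer stands in the large compartment. Next is the big capacitor, using yaw 73.5° so the jaws lie along the tray's x.

```bash
python3 plan.py 0.555 0.098 0.19 28
```

```text
t 6.6 pos [0.458  0.3093 0.1705] rot [-179.63   -0.4   -16.54] open 0.0807 F [1.02 0.53 2.35]
  turn [-0.002 -0.006 -0.495] shift [ 0.5111  0.5826 -0.0652] rows~ 6.0
```

Emit:
arm_command(motion=[[[0,0,-0.495,0.511,0.583,-0.065,0.8],[0,0,-0.495,0.511,0.583,-0.065,0.8],[0,0,-0.495,0.511,0.583,-0.065,0.8],[0,0,-0.495,0.511,0.583,-0.065,0.8],[0,0,-0.495,0.511,0.583,-0.065,0.8],[0,0,-0.495,0.511,0.583,-0.065,0.8],[0,0,-0.495,0.511,0.583,-0.065,0.8]]])

```text
time: 7.3
tool_pos: [0.5529, 0.0952, 0.1832]
tool_rot: [-3.141, 0.001, 0.486]
contact_force: [-0.6, 1.1, -0.4]
opening: 0.0824
```

```bash
python3 plan.py 0.6525 -0.112 0.19 73.5
```

```text
t 7.3 pos [0.5529 0.0952 0.1832] rot [-1.7997e+02  7.0000e-02  2.7870e+01] open 0.0824 F [-0.56  1.08 -0.39]
  turn [-0.001  0.001 -0.507] shift [-0.0294  0.7655 -0.0232] rows~ 6.0
```

Emit:
arm_command(motion=[[[0,0,-0.507,-0.03,0.765,-0.02,0.8],[0,0,-0.507,-0.03,0.765,-0.02,0.8],[0,0,-0.507,-0.03,0.765,-0.02,0.8],[0,0,-0.507,-0.03,0.765,-0.02,0.8],[0,0,-0.507,-0.03,0.765,-0.02,0.8],[0,0,-0.507,-0.03,0.765,-0.02,0.8],[0,0,-0.507,-0.03,0.765,-0.02,0.8]]])

```text
time: 8.0
tool_pos: [0.6524, -0.1097, 0.1888]
tool_rot: [-3.139, -0.0, 1.283]
contact_force: [-0.5, 1.0, 0.3]
opening: 0.0827
```

```bash
python3 look.py w3; python3 plan.py 0.6525 -0.112 0.014 73.5
```

```text
t 8.05 pos [ 0.6522 -0.1089  0.1891] rot [-1.7989e+02 -2.0000e-02  7.3490e+01] open 0.0826 F [-0.02 -0.08  0.39]
  turn [-0.001 -0.    -0.   ] shift [-0.0097  0.0049  0.5836] rows~ 4.0
```

View pics/w3x.png

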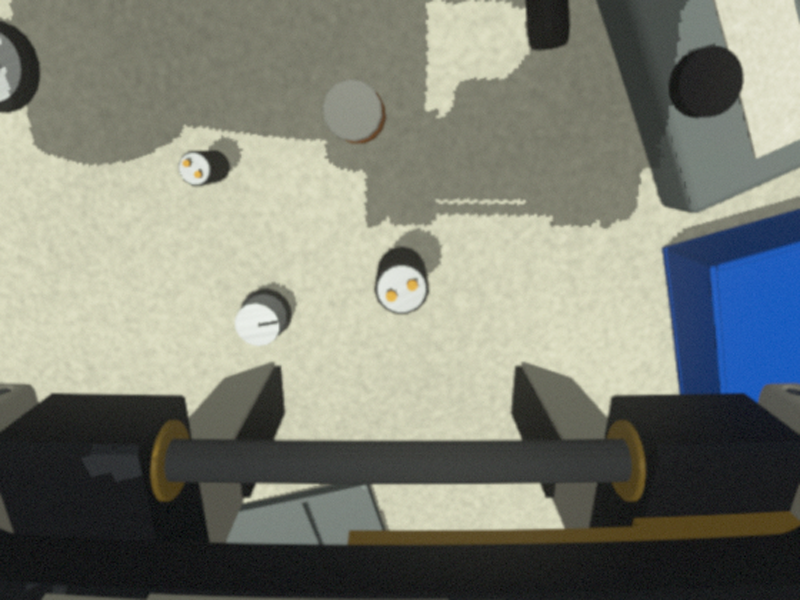

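The cap's top centre is at (402,289) and the knob's at (257,324), in the 800-px picture.

```bash
python3 - <<'E'
from tri import *
w=pickle.load(open('w3.pkl','rb'));t=pickle.load(open('top0.pkl','rb'))
q=lambda p:(p[0]*.7-.15,p[1]*.7-.15)
A=lambda u,v:(205+u/4.4-.4,150+v/4.4-.4)
print('cap',at_z(w,*q((402,289)),.05),tri(w,q((402,289)),t,A(522,106)))
print('knob',at_z(w,*q((257,324)),.028),tri(w,q((257,324)),t,A(522,297)))
print('bin',at_z(w,*q((668,246)),.05))
E
```

```text
cap [ 0.65493091 -0.11182088  0.05      ] (array([ 0.65472056, -0.11298648,  0.0463909 ]), [np.float64(0.0001600711634181285), np.float64(0.00016007116341822916)])
knob [ 0.54993233 -0.11376504  0.028     ] (array([ 0.54897938, -0.11459784,  0.02553758]), [np.float64(0.00017438834602075633), np.float64(0.00017438834602082534)])
bin [ 0.82103517 -0.13170014  0.05      ]
```

Emit:
arm_command(motion=[[[0,0,0,-0.009,0.009,0.16,0.8],[0,0,0,-0.009,0.009,0.32,0.8],[0,0,0,-0.009,0.009,0.46,0.8],[0,0,0,-0.009,0.009,0.56,0.8],[0,0,0,-0.009,0.009,0.583,0.8],[0,0,0,-0.009,0.009,0.583,0.8]]])

```text
time: 8.65
tool_pos: [0.6539, -0.112, 0.0146]
tool_rot: [-3.14, -0.0, 1.285]
contact_force: [0.5, -0.6, 0.4]
opening: 0.0827
```

Emit:
arm_command(motion=[[[0,0,0,0,0,0,-0.5],[0,0,0,0,0,0,-0.5],[0,0,0,0,0,0,-0.5],[0,0,0,0,0,0,-0.5],[0,0,0,0,0,0,-0.5],[0,0,0,0,0,0,-0.5],[0,0,0,0,0,0,-0.5]]], grip_force=20)

```text
time: 9.35
tool_pos: [0.6544, -0.1135, 0.0153]
tool_rot: [-3.142, 0.0, 1.285]
contact_force: [-1.2, -1.3, 1.0]
opening: 0.0345
```

Emit:
arm_command(motion=[[[0,0,0,0,0,-0.1,-0.5],[0,0,0,0,0,-0.25,-0.5],[0,0,0,0,0,-0.4,-0.5],[0,0,0,0,0,-0.5,-0.5],[0,0,0,0,0,-0.5,-0.5]]])

```text
time: 9.85
tool_pos: [0.6569, -0.1142, 0.1711]
tool_rot: [3.131, 0.0, 1.285]
contact_force: [1.4, 0.2, -0.3]
opening: 0.0348
```

```bash
python3 plan.py 0.604 0.1 0.165 73.5
```

```text
t 9.85 pos [ 0.6569 -0.1142  0.1711] rot [179.42   0.    73.63] open 0.0348 F [ 1.39  0.2  -0.34]
  turn [0.006 0.    0.001] shift [ 0.6352 -0.3707  0.0164] rows~ 5.0
```

Emit:
arm_command(motion=[[[0,0,0,0.635,-0.37,0,-0.5],[0,0,0,0.635,-0.37,0,-0.5],[0,0,0,0.635,-0.37,0,-0.5],[0,0,0,0.635,-0.37,0,-0.5],[0,0,0,0.635,-0.37,0,-0.5],[0,0,0,0.635,-0.37,0,-0.5]]])

```text
time: 10.45
tool_pos: [0.6001, 0.1039, 0.1641]
tool_rot: [-3.139, 0.0, 1.289]
contact_force: [-0.0, -1.1, 0.1]
opening: 0.0352
```

```bash
python3 plan.py 0.5549 0.3122 0.165 73.5
```

```text
t 10.45 pos [0.6001 0.1039 0.1641] rot [-1.7987e+02  1.0000e-02  7.3880e+01] open 0.0352 F [-0.   -1.13  0.07]
  turn [-0.001  0.     0.004] shift [ 0.6253 -0.3375 -0.0023] rows~ 5.0
```

Emit:
arm_command(motion=[[[0,0,0,0.625,-0.338,0,-0.5],[0,0,0,0.625,-0.338,0,-0.5],[0,0,0,0.625,-0.338,0,-0.5],[0,0,0,0.625,-0.338,0,-0.5],[0,0,0,0.625,-0.338,0,-0.5],[0,0,0,0.625,-0.338,0,-0.5],[0,0,0,0.625,-0.338,0,-0.5]]])

```text
time: 11.15
tool_pos: [0.5577, 0.3074, 0.1644]
tool_rot: [-3.141, 0.002, 1.284]
contact_force: [-0.3, 0.3, -0.0]
opening: 0.0348
```

```bash
python3 look.py w4; python3 plan.py 0.5549 0.3122 0.021 73.5
```

```text
t 11.2 pos [0.5579 0.307  0.1647] rot [-1.7999e+02  7.0000e-02  7.3520e+01] open 0.0346 F [ 0.22 -0.74 -1.49]
  turn [-0.     0.001  0.   ] shift [ 0.0144 -0.0145  0.4789] rows~ 3.0
```

View pics/w4x.png

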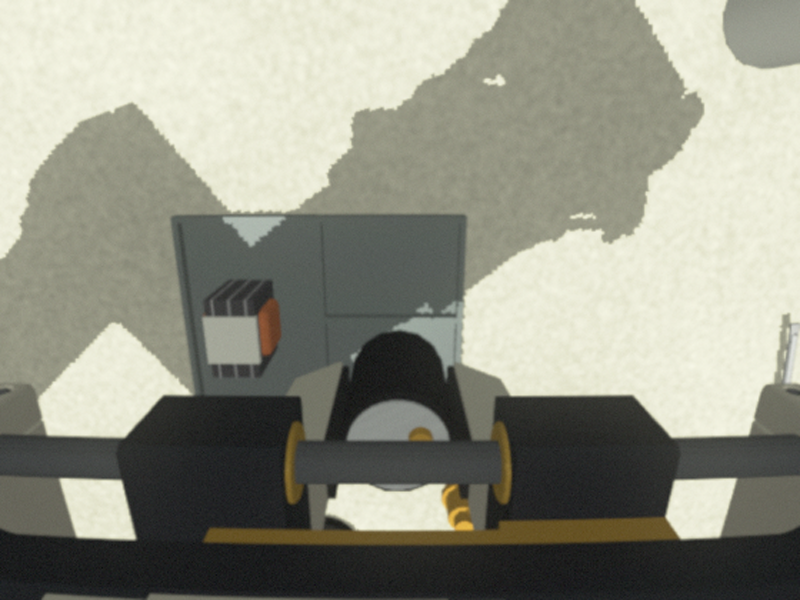

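The transformer sits in the large compartment at about (235,330), and the cap is held upright. I'll descend into the far small compartment.

Emit:
arm_command(motion=[[[0,0,0,0.014,-0.014,0.16,-0.5],[0,0,0,0.014,-0.014,0.3,-0.5],[0,0,0,0.014,-0.014,0.4,-0.5],[0,0,0,0.014,-0.014,0.46,-0.5],[0,0,0,0.014,-0.014,0.475,-0.5],[0,0,0,0.014,-0.014,0.48,-0.5],[0,0,0,0.014,-0.014,0.48,-0.5]]])

```text
time: 11.9
tool_pos: [0.5555, 0.3137, 0.0223]
tool_rot: [3.14, -0.001, 1.284]
contact_force: [-0.1, 0.6, -0.0]
opening: 0.0343
```

Emit:
arm_command(motion=[[[0,0,0,0,0,0.005,-0.5],[0,0,0,0,0,0.01,-0.5],[0,0,0,0,0,0.01,-0.5]]])

```text
time: 12.2
tool_pos: [0.5545, 0.3144, 0.0186]
tool_rot: [3.141, -0.0, 1.285]
contact_force: [-0.4, -0.2, -0.3]
opening: 0.0349
```

Emit:
arm_command(motion=[[[0,0,0,0,0,0.003,-0.5],[0,0,0,0,0,0.003,-0.5]]])

```text
time: 12.4
tool_pos: [0.5545, 0.3145, 0.0183]
tool_rot: [3.141, -0.0, 1.285]
contact_force: [-1.3, -0.7, 5.3]
opening: 0.0347
```

Emit:
arm_command(motion=[[[0,0,0,0,0,-0.002,0.2],[0,0,0,0,0,-0.002,0.2],[0,0,0,0,0,-0.002,0.2],[0,0,0,0,0,-0.02,0.2],[0,0,0,0,0,-0.15,0.2],[0,0,0,0,0,-0.3,0.3],[0,0,0,0,0,-0.45,0.5],[0,0,0,0,0,-0.5,0.7]]])

```text
time: 13.2
tool_pos: [0.5564, 0.3152, 0.1733]
tool_rot: [3.135, -0.006, 1.285]
contact_force: [-0.1, 0.5, 0.4]
opening: 0.0712
```

```bash
python3 plan.py 0.552 0.1 0.18 73.5
```

```text
t 13.2 pos [0.5564 0.3152 0.1733] rot [179.6   -0.32  73.64] open 0.0712 F [-0.07  0.47  0.36]
  turn [ 0.004 -0.004  0.002] shift [-0.6924  0.1884 -0.0247] rows~ 5.0
```

Emit:
arm_command(motion=[[[0,0,0,-0.692,0.188,0,0.7],[0,0,0,-0.692,0.188,0,0.7],[0,0,0,-0.692,0.188,0,0.7],[0,0,0,-0.692,0.188,0,0.7],[0,0,0,-0.692,0.188,0,0.7],[0,0,0,-0.692,0.188,0,0.7]]])

```text
time: 13.8
tool_pos: [0.5502, 0.0971, 0.1678]
tool_rot: [3.141, 0.0, 1.281]
contact_force: [-0.3, -0.8, -0.0]
opening: 0.078
```

```bash
python3 plan.py 0.549 -0.1145 0.17 73.5
```

```text
t 13.8 pos [0.5502 0.0971 0.1678] rot [179.97   0.    73.42] open 0.078 F [-0.32 -0.79 -0.01]
  turn [ 0.     0.    -0.001] shift [-0.6772  0.1976 -0.0074] rows~ 5.0
```

Emit:
arm_command(motion=[[[0,0,0,-0.677,0.198,0,0.7],[0,0,0,-0.677,0.198,0,0.7],[0,0,0,-0.677,0.198,0,0.7],[0,0,0,-0.677,0.198,0,0.7],[0,0,0,-0.677,0.198,0,0.7],[0,0,0,-0.677,0.198,0,0.7],[0,0,0,-0.677,0.198,0,0.7]]])

```text
time: 14.5
tool_pos: [0.55, -0.1105, 0.1672]
tool_rot: [-3.141, -0.001, 1.286]
contact_force: [0.0, -0.3, -0.6]
opening: 0.078
```

```bash
python3 look.py w5; python3 plan.py 0.549 -0.1145 0.01 73.5
```

```text
t 14.55 pos [ 0.5499 -0.1101  0.1673] rot [-1.7997e+02 -4.0000e-02  7.3750e+01] open 0.0784 F [0.18 0.23 0.76]
  turn [-0.    -0.     0.003] shift [-0.0152  0.0013  0.5242] rows~ 4.0
```

View pics/w5x.png

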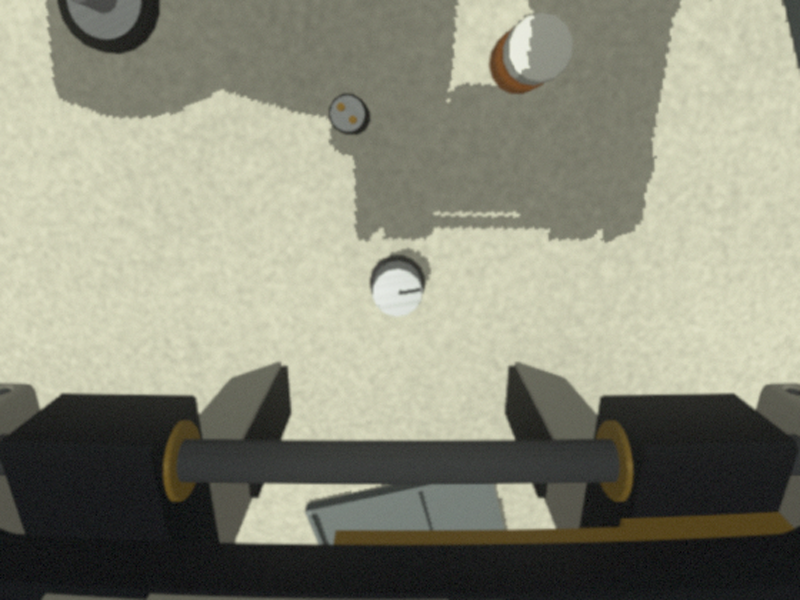

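The knob top is centred at (397,291).

```bash
python3 - <<'E'
from tri import *
w=pickle.load(open('w5.pkl','rb'));t=pickle.load(open('top0.pkl','rb'))
q=lambda p:(p[0]*.7-.15,p[1]*.7-.15)
A=lambda u,v:(205+u/4.4-.4,150+v/4.4-.4)
x=at_z(w,*q((397,291)),.028);print('knob',x,tri(w,q((397,291)),t,A(522,297)))
E
python3 plan.py 0.549 -0.114 0.011 73.5
```

```text
knob [ 0.54936206 -0.11306836  0.028     ] (array([ 0.54918755, -0.11463019,  0.02363077]), [np.float64(0.0003750561511286445), np.float64(0.00037505615112867194)])
t 14.55 pos [ 0.5499 -0.1101  0.1673] rot [-1.7997e+02 -4.0000e-02  7.3750e+01] open 0.0784 F [0.18 0.23 0.76]
  turn [-0.    -0.     0.003] shift [-0.0136  0.0009  0.5209] rows~ 4.0
```

Emit:
arm_command(motion=[[[0,0,0,-0.013,0,0.16,0.7],[0,0,0,-0.013,0,0.32,0.7],[0,0,0,-0.013,0,0.44,0.7],[0,0,0,-0.013,0,0.51,0.7],[0,0,0,-0.013,0,0.524,0.7],[0,0,0,-0.013,0,0.524,0.7]]])

```text
time: 15.15
tool_pos: [0.5488, -0.1146, 0.0101]
tool_rot: [-3.141, -0.0, 1.287]
contact_force: [-0.4, -0.9, 0.7]
opening: 0.0784
```

Emit:
arm_command(motion=[[[0,0,0,0,0,0,-0.5],[0,0,0,0,0,0,-0.5],[0,0,0,0,0,0,-0.5],[0,0,0,0,0,0,-0.5],[0,0,0,0,0,0,-0.5],[0,0,0,0,0,0,-0.5],[0,0,0,0,0,0,-0.5]]])

```text
time: 15.85
tool_pos: [0.5486, -0.1162, 0.0102]
tool_rot: [3.141, 0.0, 1.285]
contact_force: [-0.5, 0.0, 1.0]
opening: 0.0314
```

Gripped at 31.4 mm (the metal cylinder). I'll lift and carry it.

Emit:
arm_command(motion=[[[0,0,0,0,0,-0.1,-0.5],[0,0,0,0,0,-0.25,-0.5],[0,0,0,0,0,-0.4,-0.5],[0,0,0,0,0,-0.53,-0.5],[0,0,0,0,0,-0.53,-0.5],[0,0,0,0,0,-0.53,-0.5]]])

```text
time: 16.45
tool_pos: [0.5487, -0.1162, 0.1696]
tool_rot: [3.14, 0.0, 1.285]
contact_force: [-0.2, 0.3, -0.6]
opening: 0.0312
```

```bash
python3 plan.py 0.542 0.07 0.169 73.5
```

```text
t 16.45 pos [ 0.5487 -0.1162  0.1696] rot [1.7991e+02 1.0000e-02 7.3630e+01] open 0.0312 F [-0.21  0.35 -0.62]
  turn [0.001 0.    0.001] shift [ 0.5891 -0.1965  0.0017] rows~ 4.0
```

Emit:
arm_command(motion=[[[0,0,0,0.589,-0.197,0,-0.5],[0,0,0,0.589,-0.197,0,-0.5],[0,0,0,0.589,-0.197,0,-0.5],[0,0,0,0.589,-0.197,0,-0.5],[0,0,0,0.589,-0.197,0,-0.5]]])

```text
time: 16.95
tool_pos: [0.5399, 0.0743, 0.1669]
tool_rot: [-3.137, 0.0, 1.29]
contact_force: [-0.2, -0.5, -1.5]
opening: 0.0317
```

```bash
python3 plan.py 0.5355 0.2470 0.169 73.5
```

```text
t 16.95 pos [0.5399 0.0743 0.1669] rot [-179.74    0.     73.91] open 0.0317 F [-0.19 -0.49 -1.48]
  turn [-0.003  0.     0.005] shift [ 0.5491 -0.1737 -0.0061] rows~ 4.0
```

Emit:
arm_command(motion=[[[0,0,0,0.55,-0.174,0,-0.5],[0,0,0,0.55,-0.174,0,-0.5],[0,0,0,0.55,-0.174,0,-0.5],[0,0,0,0.55,-0.174,0,-0.5],[0,0,0,0.55,-0.174,0,-0.5],[0,0,0,0.55,-0.174,0,-0.5]]])

```text
time: 17.55
tool_pos: [0.5376, 0.2422, 0.1674]
tool_rot: [-3.139, 0.002, 1.286]
contact_force: [0.4, -0.7, -0.2]
opening: 0.0317
```

```bash
python3 look.py w6; python3 plan.py 0.5355 0.2470 0.0165 73.5
```

```text
t 17.6 pos [0.5379 0.2417 0.1678] rot [-1.799e+02  1.200e-01  7.359e+01] open 0.0316 F [-0.7  -0.34 -0.34]
  turn [-0.001  0.001  0.001] shift [ 0.0159 -0.0116  0.5042] rows~ 4.0
```

View pics/w6x.png

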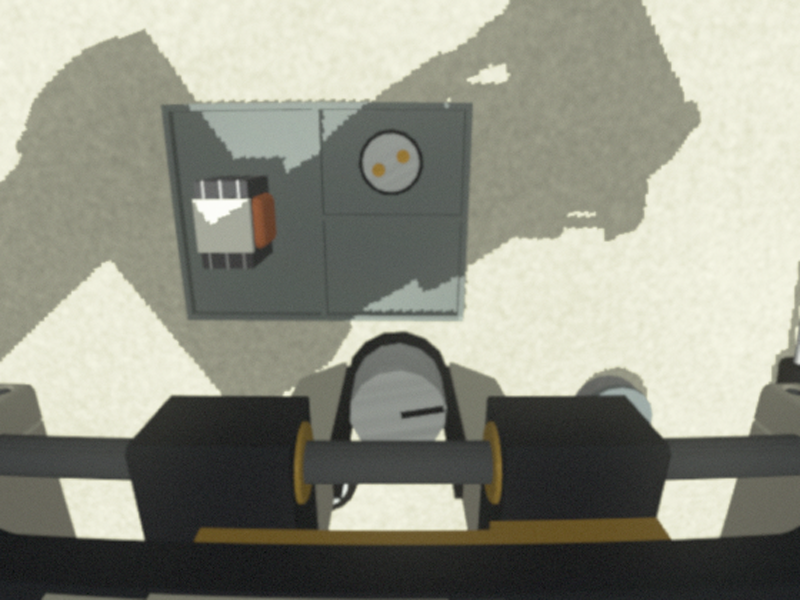

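```bash
python3 - <<'E'
from tri import *
w=pickle.load(open('w6.pkl','rb'))
q=lambda p:(p[0]*.7-.15,p[1]*.7-.15)
print(at_z(w,*q((394.5,265)),.004))
E
```

```text
[0.53798815 0.25021461 0.004     ]
```

Emit:
arm_command(motion=[[[0,0,0,0.01,-0.009,0.16,-0.5],[0,0,0,0.01,-0.009,0.3,-0.5],[0,0,0,0.01,-0.009,0.42,-0.5],[0,0,0,0.01,-0.009,0.48,-0.5],[0,0,0,0.01,-0.009,0.5,-0.5],[0,0,0,0.01,-0.009,0.505,-0.5],[0,0,0,0.01,-0.009,0.505,-0.5]]])

```text
time: 18.3
tool_pos: [0.5373, 0.2462, 0.0185]
tool_rot: [3.14, -0.001, 1.284]
contact_force: [0.1, -0.0, 0.1]
opening: 0.0316
```

Emit:
arm_command(motion=[[[0,0,0,0.003,0,0.008,-0.5],[0,0,0,0.003,0,0.015,-0.5],[0,0,0,0.003,0,0.018,-0.5],[0,0,0,0.003,0,0.018,-0.5]]])

```text
time: 18.7
tool_pos: [0.5371, 0.2478, 0.0132]
tool_rot: [3.14, -0.001, 1.285]
contact_force: [-0.9, -1.5, 4.9]
opening: 0.0318
```

Emit:
arm_command(motion=[[[0,0,0,0,0,-0.002,0.1],[0,0,0,0,0,-0.002,0.1],[0,0,0,0,0,-0.002,0.1],[0,0,0,0,0,-0.02,0.1],[0,0,0,0,0,-0.15,0.1],[0,0,0,0,0,-0.3,0.1],[0,0,0,0,0,-0.45,0.1],[0,0,0,0,0,-0.5,0.1]]])

```text
time: 19.5
tool_pos: [0.5387, 0.2483, 0.1678]
tool_rot: [3.135, -0.005, 1.285]
contact_force: [1.3, -0.3, -0.9]
opening: 0.0505
```

```bash
python3 plan.py 0.433 0.104 0.17 0
```

```text
t 19.5 pos [0.5387 0.2483 0.1678] rot [179.6   -0.27  73.64] open 0.0505 F [ 1.33 -0.31 -0.88]
  turn [ 0.002 -0.005  0.818] shift [-0.5609 -0.2024 -0.0114] rows~ 9.0
```

```bash
python3 plan.py 0.433 0.104 0.17 73.5
```

```text
t 19.5 pos [0.5387 0.2483 0.1678] rot [179.6   -0.27  73.64] open 0.0505 F [ 1.33 -0.31 -0.88]
  turn [ 0.004 -0.003  0.001] shift [-0.5609 -0.2024 -0.0114] rows~ 4.0
```

Emit:
arm_command(motion=[[[0,0,0,-0.561,-0.202,0,0.1],[0,0,0,-0.561,-0.202,0,0.1],[0,0,0,-0.561,-0.202,0,0.1],[0,0,0,-0.561,-0.202,0,0.1],[0,0,0,-0.561,-0.202,0,0.1],[0,0,0,-0.561,-0.202,0,0.1],[0,0,0,-0.561,-0.202,0,0.1]]])

```text
time: 20.2
tool_pos: [0.4319, 0.1037, 0.1625]
tool_rot: [3.14, -0.001, 1.285]
contact_force: [0.6, -0.3, -1.0]
opening: 0.0507
```

```bash
python3 look.py w7; python3 plan.py 0.433 0.104 0.015 73.5
```

```text
t 20.25 pos [0.4318 0.1038 0.1623] rot [ 1.7996e+02 -2.0000e-02  7.3670e+01] open 0.0506 F [-0.59  0.7   1.35]
  turn [ 0.    -0.     0.002] shift [0.0015 0.0033 0.4911] rows~ 3.0
```

View pics/w7x.png

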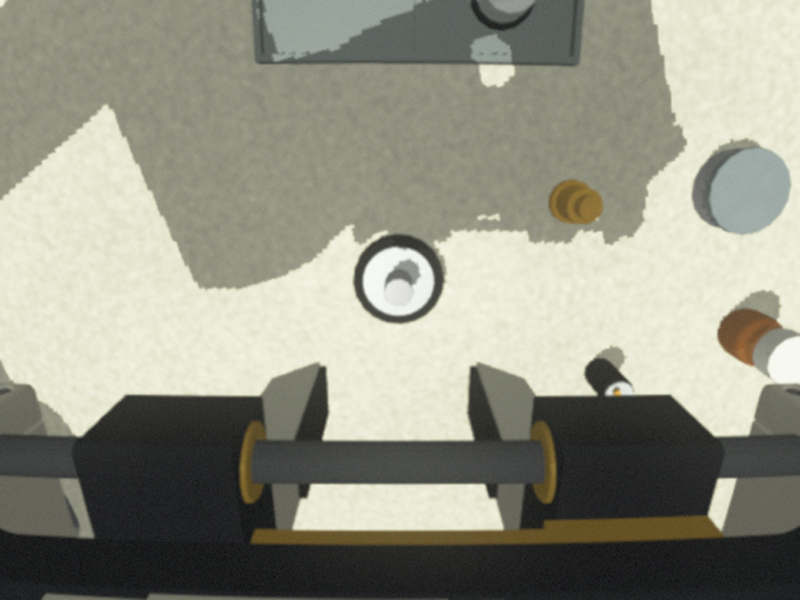

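The hub top is at (399,292), the rim centre at (399,278), and the pulley top at about (588,206).

```bash
python3 - <<'E'
from tri import *
w=pickle.load(open('w7.pkl','rb'));t=pickle.load(open('top0.pkl','rb'))
q=lambda p:(p[0]*.7-.15,p[1]*.7-.15)
A=lambda u,v:(205+u/4.4-.4,150+v/4.4-.4)
print('hub',at_z(w,*q((399,292)),.036),tri(w,q((399,292)),t,A(123,491)))
print('rim',at_z(w,*q((399,278)),.01),tri(w,q((399,278)),t,A(133,500)))
print('pul',at_z(w,*q((588,206)),.038),tri(w,q((588,206)),t,A(109,284)))
E
```

```text
hub [0.43355226 0.1036602  0.036     ] (array([0.43424176, 0.1047078 , 0.04021317]), [np.float64(0.00038307779389364836), np.float64(0.0003830777938935696)])
rim [0.43410739 0.1053066  0.01      ] (array([0.43340566, 0.10287502, 0.00053298]), [np.float64(1.6739605789159938e-05), np.float64(1.6739605789121042e-05)])
pul [0.55177579 0.12311018 0.038     ] (array([0.55483532, 0.11928514, 0.02343934]), [np.float64(0.0019204278000976825), np.float64(0.001920427800097523)])
```

Emit:
arm_command(motion=[[[0,0,0,0.001,0.005,0.16,0.1],[0,0,0,0.001,0.005,0.3,0.1],[0,0,0,0.001,0.005,0.42,0.1],[0,0,0,0.001,0.005,0.47,0.1],[0,0,0,0.001,0.005,0.486,0.1],[0,0,0,0.001,0.005,0.486,0.1]]])

```text
time: 20.85
tool_pos: [0.4327, 0.1035, 0.0159]
tool_rot: [-3.141, 0.0, 1.286]
contact_force: [-0.5, 0.1, -0.0]
opening: 0.0506
```

Emit:
arm_command(motion=[[[0,0,0,0,0,0,-0.8],[0,0,0,0,0,0,-0.8],[0,0,0,0,0,0,-0.8],[0,0,0,0,0,0,-0.8],[0,0,0,0,0,0,-0.8],[0,0,0,0,0,0,-0.8]]])

```text
time: 21.45
tool_pos: [0.4328, 0.1031, 0.0168]
tool_rot: [3.141, -0.0, 1.285]
contact_force: [-0.2, 0.1, 5.6]
opening: 0.0175
```

Emit:
arm_command(motion=[[[0,0,0,0,0,-0.08,-0.8],[0,0,0,0,0,-0.2,-0.8],[0,0,0,0,0,-0.35,-0.8],[0,0,0,0,0,-0.5,-0.8],[0,0,0,0,0,-0.5,-0.8],[0,0,0,0,0,-0.5,-0.8]]])

```text
time: 22.05
tool_pos: [0.4327, 0.1031, 0.1668]
tool_rot: [3.14, -0.0, 1.285]
contact_force: [-0.2, -0.1, -1.6]
opening: 0.0174
```

```bash
python3 plan.py 0.45 -0.1 0.165 73.5
```

```text
t 22.05 pos [0.4327 0.1031 0.1668] rot [ 1.799e+02 -3.000e-02  7.363e+01] open 0.0174 F [-0.2  -0.12 -1.62]
  turn [ 0.001 -0.     0.001] shift [-0.6332  0.246   0.0062] rows~ 5.0
```

Emit:
arm_command(motion=[[[0,0,0,-0.633,0.246,0,-0.8],[0,0,0,-0.633,0.246,0,-0.8],[0,0,0,-0.633,0.246,0,-0.8],[0,0,0,-0.633,0.246,0,-0.8],[0,0,0,-0.633,0.246,0,-0.8],[0,0,0,-0.633,0.246,0,-0.8]]])

```text
time: 22.65
tool_pos: [0.4487, -0.1006, 0.1644]
tool_rot: [-3.137, -0.001, 1.282]
contact_force: [-0.7, 0.8, -1.1]
opening: 0.0174
```

```bash
python3 plan.py 0.469 -0.3185 0.165 73.5
```

```text
t 22.65 pos [ 0.4487 -0.1006  0.1644] rot [-1.7976e+02 -3.0000e-02  7.3440e+01] open 0.0174 F [-0.71  0.85 -1.09]
  turn [-0.003 -0.    -0.001] shift [-0.6769  0.2718 -0.0034] rows~ 5.0
```

Emit:
arm_command(motion=[[[0,0,0,-0.677,0.272,0,-0.8],[0,0,0,-0.677,0.272,0,-0.8],[0,0,0,-0.677,0.272,0,-0.8],[0,0,0,-0.677,0.272,0,-0.8],[0,0,0,-0.677,0.272,0,-0.8],[0,0,0,-0.677,0.272,0,-0.8],[0,0,0,-0.677,0.272,0,-0.8]]])

```text
time: 23.35
tool_pos: [0.4708, -0.3156, 0.1651]
tool_rot: [-3.139, -0.002, 1.286]
contact_force: [-0.3, 0.5, -0.3]
opening: 0.0173
```

```bash
python3 look.py w8; python3 plan.py 0.469 -0.3185 0.024 73.5
```

```text
t 23.4 pos [ 0.4709 -0.3153  0.1655] rot [-1.7987e+02 -9.0000e-02  7.3740e+01] open 0.017 F [-0.22  0.78 -1.16]
  turn [-0.001 -0.001  0.003] shift [-0.0128 -0.0021  0.4716] rows~ 3.0
```

View pics/w8x.png

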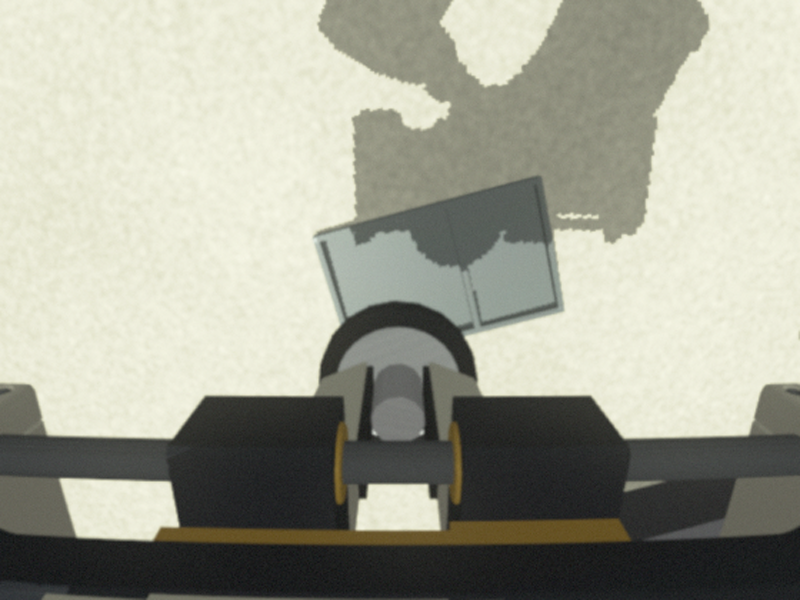

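The deck tray's rim corners are at (316,236), (541,177) and (563,310), and the divider runs from (447,203) to (477,328).

```bash
python3 - <<'E'
from tri import *
w=pickle.load(open('w8.pkl','rb'))
q=lambda p:(p[0]*.7-.15,p[1]*.7-.15)
X=[at_z(w,*q(p),.01)[:2] for p in ((316,236),(541,177),(563,310),(447,203),(477,328))]
print(np.round(X,4)); a,b,c=X[:3]
print(np.linalg.norm(a-b),np.linalg.norm(b-c),np.degrees(np.arctan2(*(b-a)[::-1])),np.degrees(np.arctan2(*(b-c)[::-1])),'centre',(a+c)/2)
im=cv2.imread('pics/w8.png')[110:240,210:410]; cv2.imwrite('pics/w8c.png',cv2.resize(im,None,fx=4,fy=4,interpolation=cv2.INTER_CUBIC))
E
```

```text
[[ 0.4291 -0.2727]
 [ 0.5751 -0.2766]
 [ 0.5721 -0.3664]
 [ 0.5148 -0.276 ]
 [ 0.5133 -0.3626]]
0.14601117465302016 0.08984143550299616 -1.5395486427471394 88.11079975602904 centre [ 0.50060425 -0.31951967]
```

Emit:
arm_command(motion=[[[0,0,0,-0.009,-0.001,0.16,-0.8],[0,0,0,-0.009,-0.001,0.3,-0.8],[0,0,0,-0.009,-0.001,0.4,-0.8],[0,0,0,-0.009,-0.001,0.45,-0.8],[0,0,0,-0.009,-0.001,0.47,-0.8],[0,0,0,-0.009,-0.001,0.475,-0.8],[0,0,0,-0.009,-0.001,0.475,-0.8]]])

```text
time: 24.1
tool_pos: [0.4705, -0.3199, 0.0248]
tool_rot: [3.14, 0.001, 1.286]
contact_force: [0.3, 0.8, -0.4]
opening: 0.0173
```

Emit:
arm_command(motion=[[[0,0,0,0,0,0.006,-0.8],[0,0,0,0,0,0.012,-0.8],[0,0,0,0,0,0.017,-0.8],[0,0,0,0,0,0.017,-0.8]]])

```text
time: 24.5
tool_pos: [0.4701, -0.3206, 0.0198]
tool_rot: [3.14, 0.0, 1.285]
contact_force: [-0.9, 2.3, 4.8]
opening: 0.0172
```

Emit:
arm_command(motion=[[[0,0,0,0,0,-0.002,-0.1],[0,0,0,0,0,-0.002,-0.1],[0,0,0,0,0,-0.002,-0.1],[0,0,0,0,0,-0.02,-0.1],[0,0,0,0,0,-0.15,-0.1],[0,0,0,0,0,-0.3,-0.1],[0,0,0,0,0,-0.45,0.1],[0,0,0,0,0,-0.5,0.1]]])

```text
time: 25.3
tool_pos: [0.4715, -0.3217, 0.1743]
tool_rot: [3.134, 0.004, 1.285]
contact_force: [1.1, -0.7, 0.1]
opening: 0.0492
```

```bash
python3 - <<'E'
from h import *
cam('side','s3')
E
python3 plan.py 0.51 -0.1 0.17 73.5
```

```text
t 25.35 pos [ 0.4717 -0.3219  0.1749] rot [179.51   0.24  73.63] open 0.0501 F [ 0.39 -1.    2.35]
  turn [0.005 0.003 0.001] shift [ 0.7458 -0.0861  0.0124] rows~ 5.0
```

View pics/s3.png

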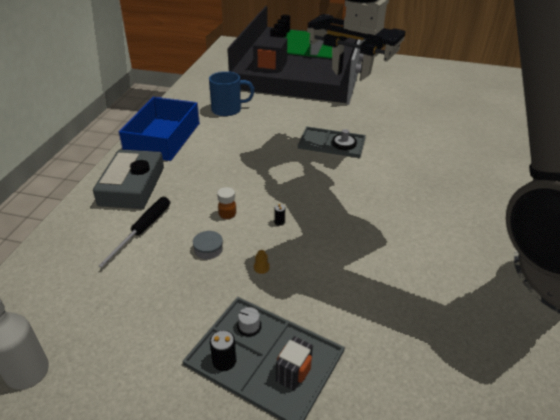

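All four parts are in place: the amp tray holds three and the idler is at (345,141) in the deck tray. Last is the pulley.

Emit:
arm_command(motion=[[[0,0,0,0.746,-0.086,0,0.1],[0,0,0,0.746,-0.086,0,0.1],[0,0,0,0.746,-0.086,0,0.1],[0,0,0,0.746,-0.086,0,0.1],[0,0,0,0.746,-0.086,0,0.1],[0,0,0,0.746,-0.086,0,0.1]]])

```text
time: 25.95
tool_pos: [0.5079, -0.0949, 0.1681]
tool_rot: [-3.14, -0.001, 1.289]
contact_force: [-0.4, -1.2, -0.6]
opening: 0.0504
```

```bash
python3 plan.py 0.5515 0.119 0.17 73.5
```

```text
t 25.95 pos [ 0.5079 -0.0949  0.1681] rot [-1.7991e+02 -4.0000e-02  7.3880e+01] open 0.0504 F [-0.37 -1.19 -0.57]
  turn [-0.001 -0.     0.004] shift [ 0.7254 -0.0585 -0.0056] rows~ 5.0
```

Emit:
arm_command(motion=[[[0,0,0,0.72,-0.058,0,0.1],[0,0,0,0.72,-0.058,0,0.1],[0,0,0,0.72,-0.058,0,0.1],[0,0,0,0.72,-0.058,0,0.1],[0,0,0,0.72,-0.058,0,0.1],[0,0,0,0.72,-0.058,0,0.1],[0,0,0,0.72,-0.058,0,0.1],[0,0,0,0.72,-0.058,0,0.1]]])

```text
time: 26.75
tool_pos: [0.5522, 0.1119, 0.1685]
tool_rot: [-3.141, 0.001, 1.283]
contact_force: [-0.3, -0.6, -0.5]
opening: 0.0505
```

```bash
python3 look.py w9; python3 plan.py 0.5515 0.119 0.01 73.5
```

```text
t 26.8 pos [0.5523 0.112  0.1687] rot [-1.7999e+02  3.0000e-02  7.3500e+01] open 0.0505 F [-0.27 -0.06 -0.42]
  turn [-0.  0.  0.] shift [ 0.022  -0.0092  0.5289] rows~ 4.0
```

View pics/w9x.png

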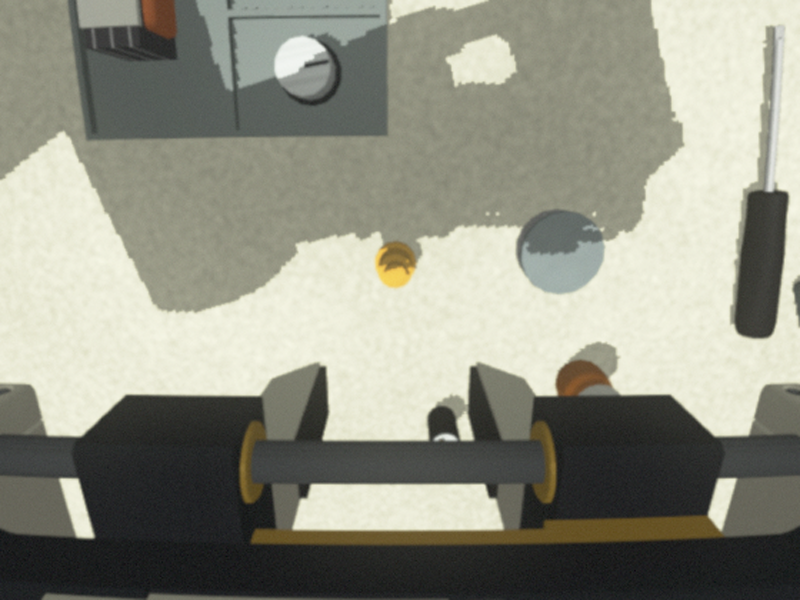

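```bash
python3 - <<'E'
import cv2
im=cv2.imread('pics/w9.png')[155:215,250:310]; cv2.imwrite('pics/w9c.png',cv2.resize(im,None,fx=9,fy=9,interpolation=cv2.INTER_CUBIC))
E
```

```text
(no output)
```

View pics/w9c.png

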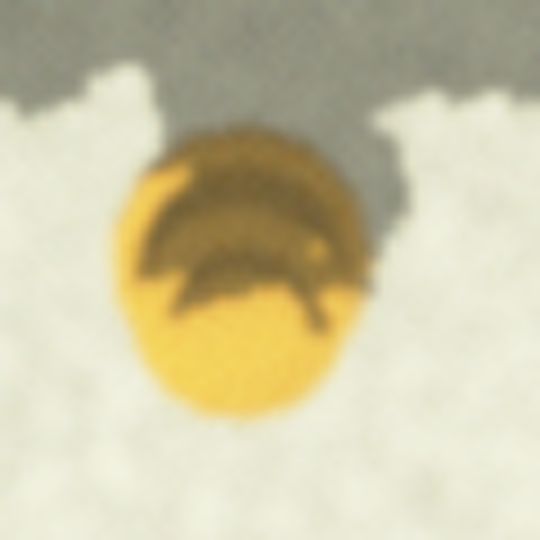

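```bash
python3 - <<'E'
from tri import *
w=pickle.load(open('w9.pkl','rb'));t=pickle.load(open('top0.pkl','rb'));A=lambda u,v:(205+u/4.4-.4,150+v/4.4-.4)
print(at_z(w,276.6,182.7,.006))
# middle step outline bottom ~ v=415: r=.011 at z=.028 , camera-near edge
print(at_z(w,276.6,155+415/9-.44,.028), 'foot top cam',at_z(t,*A(110,291),.005))
for r,c in((190,276),(196,276)): print(depth(w,c,r))
E
python3 plan.py 0.5525 0.1195 0.011 73.5
```

```text
[0.55436777 0.12255363 0.006     ]
[0.55124752 0.11160363 0.028     ] foot top cam [0.55261289 0.1199216  0.005     ]
[0.55411136 0.1229143  0.03501768]
[0.55260665 0.11785307 0.03543331]
t 26.8 pos [0.5523 0.112  0.1687] rot [-1.7999e+02  3.0000e-02  7.3500e+01] open 0.0505 F [-0.27 -0.06 -0.42]
  turn [-0.  0.  0.] shift [ 0.0245 -0.0065  0.5256] rows~ 4.0
```

Emit:
arm_command(motion=[[[0,0,0,0.026,-0.004,0.16,0.1],[0,0,0,0.026,-0.004,0.32,0.1],[0,0,0,0.026,-0.004,0.44,0.1],[0,0,0,0.026,-0.004,0.51,0.1],[0,0,0,0.026,-0.004,0.526,0.1],[0,0,0,0.026,-0.004,0.526,0.1]]])

```text
time: 27.4
tool_pos: [0.5534, 0.1206, 0.0109]
tool_rot: [-3.141, 0.0, 1.284]
contact_force: [0.2, 0.5, 0.7]
opening: 0.0503
```

Emit:
arm_command(motion=[[[0,0,0,0,0,0,-0.8],[0,0,0,0,0,0,-0.8],[0,0,0,0,0,0,-0.8],[0,0,0,0,0,0,-0.8],[0,0,0,0,0,0,-0.8],[0,0,0,0,0,0,-0.8]]])

```text
time: 28.0
tool_pos: [0.5538, 0.1217, 0.0117]
tool_rot: [3.141, -0.0, 1.285]
contact_force: [-1.8, -0.2, 5.4]
opening: 0.0215
```

Emit:
arm_command(motion=[[[0,0,0,0,0,-0.08,-0.8],[0,0,0,0,0,-0.2,-0.8],[0,0,0,0,0,-0.35,-0.8],[0,0,0,0,0,-0.5,-0.8],[0,0,0,0,0,-0.52,-0.8],[0,0,0,0,0,-0.52,-0.8]]])

```text
time: 28.6
tool_pos: [0.554, 0.1218, 0.1683]
tool_rot: [3.139, -0.001, 1.285]
contact_force: [-0.6, 0.2, -1.2]
opening: 0.0209
```

```bash
python3 plan.py 0.55 -0.1 0.167 73.5
```

```text
t 28.6 pos [0.554  0.1218 0.1683] rot [ 1.7983e+02 -6.0000e-02  7.3640e+01] open 0.0209 F [-0.61  0.25 -1.16]
  turn [ 0.002 -0.001  0.002] shift [-0.7131  0.1954  0.0042] rows~ 5.0
```

Emit:
arm_command(motion=[[[0,0,0,-0.713,0.195,0,-0.8],[0,0,0,-0.713,0.195,0,-0.8],[0,0,0,-0.713,0.195,0,-0.8],[0,0,0,-0.713,0.195,0,-0.8],[0,0,0,-0.713,0.195,0,-0.8],[0,0,0,-0.713,0.195,0,-0.8]]])

```text
time: 29.2
tool_pos: [0.548, -0.1029, 0.1645]
tool_rot: [-3.138, 0.001, 1.281]
contact_force: [-0.5, -0.3, -0.8]
opening: 0.0215
```

```bash
python3 plan.py 0.5435 -0.3207 0.167 73.5
```

```text
t 29.2 pos [ 0.548  -0.1029  0.1645] rot [-1.7977e+02  3.0000e-02  7.3380e+01] open 0.0215 F [-0.45 -0.31 -0.75]
  turn [-0.003  0.    -0.001] shift [-0.6999  0.1933 -0.0088] rows~ 5.0
```

Emit:
arm_command(motion=[[[0,0,0,-0.7,0.193,0,-0.8],[0,0,0,-0.7,0.193,0,-0.8],[0,0,0,-0.7,0.193,0,-0.8],[0,0,0,-0.7,0.193,0,-0.8],[0,0,0,-0.7,0.193,0,-0.8],[0,0,0,-0.7,0.193,0,-0.8],[0,0,0,-0.7,0.193,0,-0.8]]])

```text
time: 29.9
tool_pos: [0.5455, -0.3159, 0.1656]
tool_rot: [-3.139, -0.002, 1.286]
contact_force: [-0.2, 0.9, -0.7]
opening: 0.0211
```

```bash
python3 look.py w10; python3 plan.py 0.5435 -0.3207 0.0185 73.5
```

```text
t 29.95 pos [ 0.5457 -0.3155  0.1661] rot [-1.7988e+02 -8.0000e-02  7.3720e+01] open 0.0215 F [ 0.13 -0.25 -0.72]
  turn [-0.001 -0.001  0.002] shift [-0.0195 -0.0012  0.4918] rows~ 3.0
```

View pics/w10x.png

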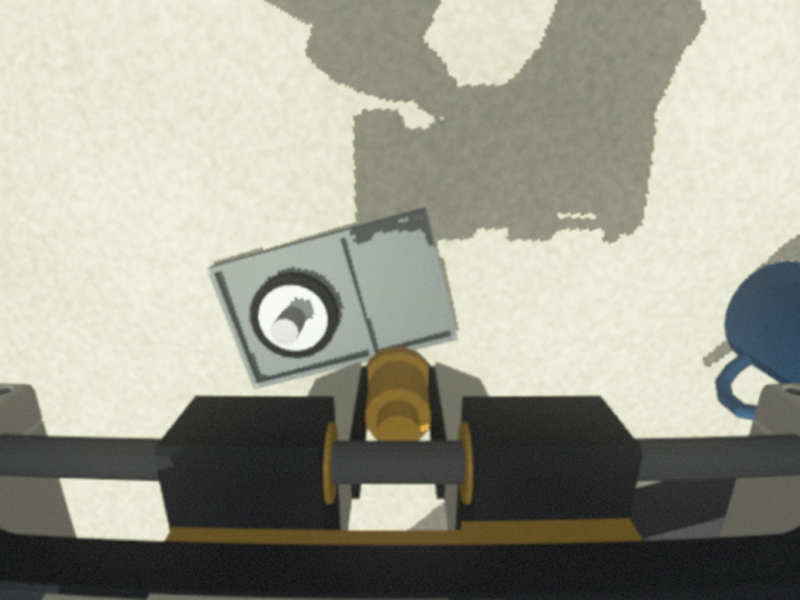

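The idler sits flat in the larger compartment at (294,312). The smaller compartment is centred at about (402,283).

```bash
python3 - <<'E'
from tri import *
w=pickle.load(open('w10.pkl','rb'))
q=lambda p:(p[0]*.7-.15,p[1]*.7-.15)
print(at_z(w,*q((402,282)),.004))
E
```

```text
[ 0.5476653  -0.31948336  0.004     ]
```

Emit:
arm_command(motion=[[[0,0,0,-0.013,-0.001,0.16,-0.8],[0,0,0,-0.013,-0.001,0.3,-0.8],[0,0,0,-0.013,-0.001,0.4,-0.8],[0,0,0,-0.013,-0.001,0.46,-0.8],[0,0,0,-0.013,-0.001,0.485,-0.8],[0,0,0,-0.013,-0.001,0.49,-0.8],[0,0,0,-0.013,-0.001,0.49,-0.8]]])

```text
time: 30.65
tool_pos: [0.545, -0.321, 0.021]
tool_rot: [3.14, 0.001, 1.286]
contact_force: [-0.0, -0.2, -0.2]
opening: 0.0214
```

Contact is expected at 0.0147.

Emit:
arm_command(motion=[[[0,0,0,0,0.003,0.006,-0.8],[0,0,0,0,0.003,0.012,-0.8],[0,0,0,0,0.003,0.017,-0.8],[0,0,0,0,0.003,0.021,-0.8],[0,0,0,0,0.003,0.021,-0.8]]])

```text
time: 31.15
tool_pos: [0.5453, -0.322, 0.0147]
tool_rot: [3.141, 0.0, 1.285]
contact_force: [-1.4, 1.2, 4.9]
opening: 0.0212
```

Emit:
arm_command(motion=[[[0,0,0,0,0,-0.002,-0.15],[0,0,0,0,0,-0.002,-0.15],[0,0,0,0,0,-0.002,-0.15],[0,0,0,0,0,-0.02,-0.15],[0,0,0,0,0,-0.15,-0.15],[0,0,0,0,0,-0.3,-0.15],[0,0,0,0,0,-0.45,-0.15],[0,0,0,0,0,-0.5,-0.15]]])

```text
time: 31.95
tool_pos: [0.5469, -0.3231, 0.1697]
tool_rot: [3.133, 0.003, 1.285]
contact_force: [-0.1, -0.5, 0.1]
opening: 0.0392
```

Emit:
arm_command(motion=[[[0,0,0,-0.3,-0.1,0,-0.15],[0,0,0,-0.3,-0.1,0,-0.15],[0,0,0,-0.3,-0.1,0,-0.15],[0,0,0,-0.3,-0.1,0,-0.15]]])

```text
time: 32.35
tool_pos: [0.4903, -0.4004, 0.1639]
tool_rot: [3.141, -0.0, 1.283]
contact_force: [-0.4, 0.4, -0.2]
opening: 0.039
```

```bash
python3 look.py w11; python3 - <<'E'
from h import *
a=cam('side')['image'][100:420,170:380,::-1]; b=cam('top')['image'][150:290,110:440,::-1]
cv2.imwrite('pics/s4.png',cv2.resize(a,None,fx=1.85,fy=1.85,interpolation=cv2.INTER_CUBIC)); cv2.imwrite('pics/t4.png',cv2.resize(b,None,fx=2.4,fy=2.4,interpolation=cv2.INTER_CUBIC))
E
```

```text
(no output)
```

View pics/w11x.png

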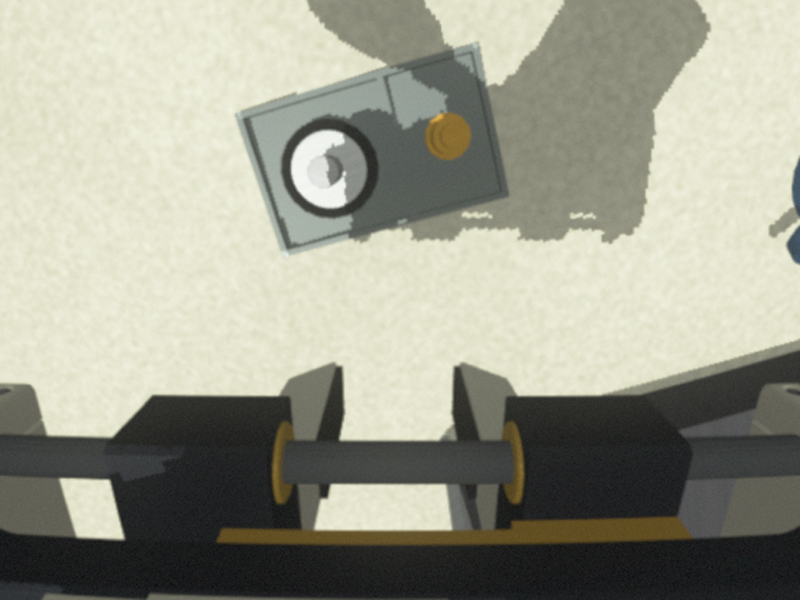

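View pics/s4.png

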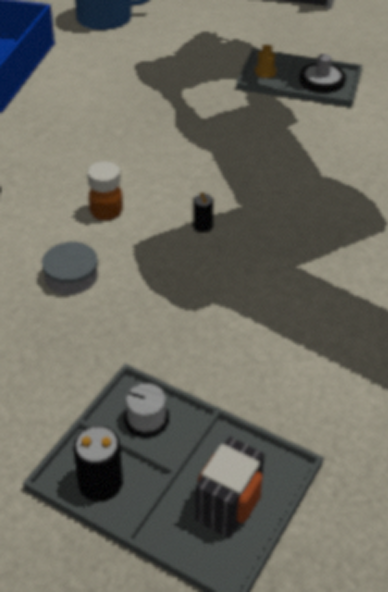

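View pics/t4.png

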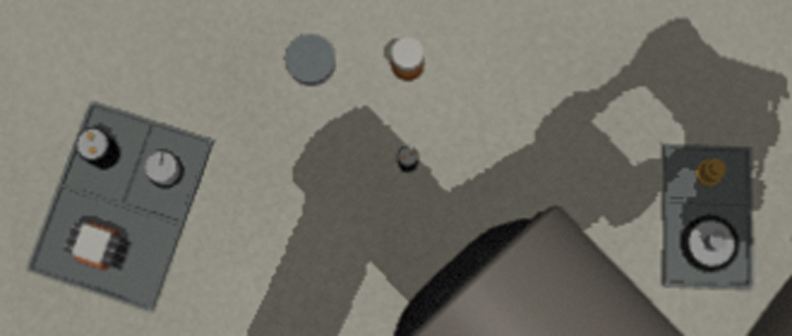

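All five parts stand upright in their compartments: the idler is at (328,168) and the pulley at (449,135) in the wrist view, and the amp kit shows in the side and top views. The jar, tin and small capacitor haven't moved, and the gripper is clear.

```bash
python3 - <<'E'
from h import *
print(robot.hand_in())
E
```

```text
the job is handed in; nothing more can be done
None
```

I packed both kits and handed the job in at about 32.5 s, against the 115 s limit.

- **Amplifier tray:** the transformer is in the large compartment. The big capacitor and the knob are in the two small ones.
- **Record-deck tray:** the idler wheel is in the larger compartment and the pulley in the smaller.

**Final checks:** the last wrist, side and top pictures show all five parts upright and clear of the walls. The small capacitor, jar and tin are where they started, and the gripper was well clear of everything. Each part met its tray floor 3 mm higher than where I gripped it on the bench, which matches the floor thickness. The highest contact force I read was about 9 N.

**Disagreements:**
- **Position:** the cameras differed by 2–5 mm in places, most for the pulley, and I used in-between positions. The grips still closed at the expected diameters.
- **Height:** several heights worked out from two views were off. Most were 2–5 mm out, but the knob and pulley were up to 14 mm out in off-centre views and the far tray corners up to about 14 mm. For those I relied on the stated heights, and floor contact confirmed them.

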